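# Put the walnuts away and stack the bins

## Robot

A 7-joint arm with a two-finger parallel gripper is mounted at the origin on the work surface. World frame = base frame: x ahead of the robot, y to its left, z up, the work surface at z = 0. Lengths are in m, angles in rad, forces in N, time in s.
With the tool pointing down it reaches from about 0.375 to 0.925 m from the base axis. Payload 3.1 kg.
Tool frame: the origin (TCP) lies at the very end of the fingers, on their centre line; the grasp point (between the pads) lies 19 mm behind it (env.tcp_to_grasp is the z of the grasp point in the tool frame, in m); z points along the fingers, y is the line along which they close (so a half turn about z gives the same grasp; the last joint's range is limited). The gripper opens to 85 mm and grips with 20 to 120 N. Pads are 22 mm wide; open, the fingers measure 114 mm over their backs; the gripper's body (76 mm by 85 mm) begins 54 mm behind the grasp point. The pads swing forward as they close: fully open they stand 13 mm farther back than shut.
Start: joints at [1.235, 0.383, 0.044, 1.598, -0.018, 1.161, -0.05], TCP at [0.153, -0.632, 0.231] pointing down, gripper open.
Joint ranges: [-2.61, 2.61], [-0.41, 2.15], [-1.48, 1.57], [0, 2.5], [-1.57, 4.71], [0.05, 1.97], [-2.85, 2.85]. Speed limits (rad/s): [2.79, 2.79, 3.14, 3.14, 3.14, 3.14, 3.14].

## Interface

Orientations are given as a unit quaternion [w, x, y, z].
In Python, from rig import env, viewer, job_done gives the robot as it stands.
- The arm moves only by the tool carry_out, never from a script. Its argument "rows" is one flat list of numbers, 4 for each row, row after row: the shift along the tool's x, y, z in mm, then the turn about the tool's z in degrees. In form: [dx, dy, dz, spin, dx, dy, dz, spin, ...]. A call has 1 to 12 rows; each row shifts and turns the commanded pose from where the row before left it, along the tool's axes as they then stand; what a row does not reach is not made up. A row lasts 1/10 s, in which the tool goes at most 50 mm and 8.59 degrees, less where a joint would pass 70% of its speed; a pose out of reach is approached as far as the arm can. A call with a gripper value outside its range is refused whole. "jaw" is the opening, from -1 (shut) to 1 (fully open), set as the call begins (left out, the last holds). The fingers move at their own pace and stop on an object; "grip_force" is the grip in N (left out, the last holds). Time passes only in rows, so rows that do not move let the fingers close. It gives the time, the measured TCP pose, the force, the opening and the grip force at its end, in the units of the state.
- env.state(): the state, without advancing time (a new reading comes with each control period).
- viewer.camera(name): name is "side" or "top" or "wrist"; returns a dict with "img" (384x512x3 uint8, blue, green, red), "fovy" (degrees; the focal length in pixels is half the picture's height over the tangent of half this angle, whatever the lens; pixels are square), "cx", "cy" (the principal point, pixels), "k1" (the pictures are not rectified: a ray, as slopes to the right and down, at radius r is drawn at 1 + k1 r^2 times it, then the intrinsics apply), "R" (3x3) and "t" (3): a world point X has camera coordinates R X + t; the wrist camera has in their place "T_tool_cam" (4x4, takes a point from camera to tool coordinates, whose origin is the TCP and whose axes are the flange's). Camera axes: x right, y down, z forward; pixel columns grow to the right and rows downward; lengths in m; the calibration is good to about 2 mm. A picture is of the moment at which its call begins: read the wrist's pose just before it. There is no depth.
- job_done(): hands the job in; it is judged then, once.
The state is a dict: "time": time; "joint_pos": joint angles; "joint_velocities": joint speeds; "joint_torque": joint torques, N m; "position": TCP position; "tool_rot": TCP orientation; "force": force on the tool from outside, world axes, zero at the start; "moment": the same for the moment, N m; "gripper_width": finger opening in m; "gripper_force": force on a finger pad.
Only numpy, scipy, OpenCV 4.12 (cv2) and the standard library are available. Lean on these libraries where they do the work, as an engineer would, in place of code of your own. Each camera call takes 0.05 s, during which the arm holds its last target. There are 200 camera calls.

## Task

Put the walnuts away. Lift the two nested grey bins apart, gather the walnuts lying about on the worktop onto the open-fronted steel pan with the rest, and tip the whole panful at once, out over the pan's open edge, into one of the bins. Put the pan back down flat on the worktop and set the empty bin squarely on top of the filled one, turned the right way round so that it stands on the ledges instead of nesting down onto the nuts; leave the other things on the worktop where they are.

Things in the scene. Friction and masses are not known exactly. Their poses are not given: they have to be found in the camera images.
- pan: a steel pan like a small sheet pan or dustpan: flat floor 160 mm deep (x), 132 mm wide (y), 3 mm thick; lips 26 mm high on both sides and the back, none on the front (+x) edge, where things slide out; wooden handle at the back. About 240 g, centre of mass some 40 mm behind the origin. Origin: centre of the floor's underside, z up; clear floor x -77 to +80, y -63 to +63 mm
- pan_mouth (a point): middle of the pan's open front edge, on top of its floor (80 mm ahead of the pan's origin, 3 mm up)
- pan_grip (a point): middle of the pan's wooden handle (128 mm behind the pan's origin, 33 mm up), which is 20 mm wide (y), 18 mm deep (z 24 to 42 mm) and reaches from x = -87 to -170 mm; its axes are the pan's
- bin_a: one of two identical grey stack-nest bins, open on top, 178 x 138 mm over the rim (long along its x), 90 mm high, 160 g; 3 mm walls lean out: inside 160 x 120 mm at the rim, 136 x 96 mm at the floor (3 mm thick). Both long rims are straight bands 10 mm thick, 20 mm deep, centred at y = +-64 mm: pinch one from above (no column for x -20 to +42 mm). Origin: centre of underside, z up
- bin_a_front (a point): middle of the dipped front (+x) end of bin_a (dip 68 mm up; x = 80 mm). Inside each long wall two columns 16 mm wide, 21 mm deep, at x = +52 and -30 mm end in ledges 82 mm up; the floor is notched there. Facing alike, bins nest (36 mm higher, as at the start, or on the contents); turned half round (front over back) the upper floor stands on the ledges 82 mm up, with 8 mm play
- bin_b: one of two identical grey stack-nest bins, open on top, 178 x 138 mm over the rim (long along its x), 90 mm high, 160 g; 3 mm walls lean out: inside 160 x 120 mm at the rim, 136 x 96 mm at the floor (3 mm thick). Both long rims are straight bands 10 mm thick, 20 mm deep, centred at y = +-64 mm: pinch one from above (no column for x -20 to +42 mm). Origin: centre of underside, z up
- bin_b_front (a point): the same point of bin_b: middle of the dip in its front (+x) end, x = 80 mm, 68 mm up; bin_b is the same as bin_a, ledges and notches too
- nut1: a walnut in its shell, 31 mm thick and 37 mm long (long way along its x), 14 g; origin in its middle, 15.5 mm above what it lies on; its shell is slightly flat-sided, so it lies still on the level and rolls or slides off a surface tipped by about 40 degrees. May be absent
- nut2: a walnut in its shell, 31 mm thick and 37 mm long (long way along its x), 14 g; origin in its middle, 15.5 mm above what it lies on; its shell is slightly flat-sided, so it lies still on the level and rolls or slides off a surface tipped by about 40 degrees. May be absent
- nut3: a walnut in its shell, 31 mm thick and 37 mm long (long way along its x), 14 g; origin in its middle, 15.5 mm above what it lies on; its shell is slightly flat-sided, so it lies still on the level and rolls or slides off a surface tipped by about 40 degrees. May be absent
- nut4: a walnut in its shell, 31 mm thick and 37 mm long (long way along its x), 14 g; origin in its middle, 15.5 mm above what it lies on; its shell is slightly flat-sided, so it lies still on the level and rolls or slides off a surface tipped by about 40 degrees. May be absent
- nut5: a walnut in its shell, 31 mm thick and 37 mm long (long way along its x), 14 g; origin in its middle, 15.5 mm above what it lies on; its shell is slightly flat-sided, so it lies still on the level and rolls or slides off a surface tipped by about 40 degrees. May be absent
- nut6: a walnut in its shell, 31 mm thick and 37 mm long (long way along its x), 14 g; origin in its middle, 15.5 mm above what it lies on; its shell is slightly flat-sided, so it lies still on the level and rolls or slides off a surface tipped by about 40 degrees. May be absent
- nut7: a walnut in its shell, 31 mm thick and 37 mm long (long way along its x), 14 g; origin in its middle, 15.5 mm above what it lies on; its shell is slightly flat-sided, so it lies still on the level and rolls or slides off a surface tipped by about 40 degrees. May be absent
- mug: a blue mug, 80 mm across, 85 mm high, its handle reaching 77 mm from its middle; not part of the job, stays where it is. Origin: centre of its underside
- jam_jar: a jam jar, 70 mm across, 95 mm high; not part of the job, stays where it is. Origin: centre of its underside
- pepper_mill: a dark wooden pepper mill, 54 mm across, 118 mm high; not part of the job, stays where it is. Origin: centre of its underside
- egg_cup: a white porcelain egg cup, 48 mm across, 62 mm high; not part of the job, stays where it is. Origin: centre of its underside
- egg_timer: a round white egg timer, 62 mm across, 52 mm high; not part of the job, stays where it is. Origin: centre of its underside
- oil: a green glass oil bottle, 64 mm across, 200 mm high; not part of the job, stays where it is. Origin: centre of its underside

How it is judged:
On the way, in this order (a step that is already met when the one before it is completed fails the run):
1. all the walnuts lie on the pan, which stands on the worktop (x of nut1 in the frame of pan between -0.08 and 0.08 m and y of nut1 in the frame of pan between -0.066 and 0.066 m and z of nut1 in the frame of pan between 0 and 0.06 m and x of nut2 in the frame of pan between -0.08 and 0.08 m and y of nut2 in the frame of pan between -0.066 and 0.066 m and z of nut2 in the frame of pan between 0 and 0.06 m and x of nut3 in the frame of pan between -0.08 and 0.08 m and y of nut3 in the frame of pan between -0.066 and 0.066 m and z of nut3 in the frame of pan between 0 and 0.06 m and x of nut4 in the frame of pan between -0.08 and 0.08 m and y of nut4 in the frame of pan between -0.066 and 0.066 m and z of nut4 in the frame of pan between 0 and 0.06 m and x of nut5 in the frame of pan between -0.08 and 0.08 m and y of nut5 in the frame of pan between -0.066 and 0.066 m and z of nut5 in the frame of pan between 0 and 0.06 m and x of nut6 in the frame of pan between -0.08 and 0.08 m and y of nut6 in the frame of pan between -0.066 and 0.066 m and z of nut6 in the frame of pan between 0 and 0.06 m and x of nut7 in the frame of pan between -0.08 and 0.08 m and y of nut7 in the frame of pan between -0.066 and 0.066 m and z of nut7 in the frame of pan between 0 and 0.06 m and height (world z) of pan below 0.012 m and angle between pan's own z axis and vertical below 0.12 rad), for 0.2 s.
2. the pan, with all the walnuts still on it, is held with its open edge over a bin (x of nut1 in the frame of pan between -0.08 and 0.08 m and y of nut1 in the frame of pan between -0.066 and 0.066 m and z of nut1 in the frame of pan between 0 and 0.06 m and x of nut2 in the frame of pan between -0.08 and 0.08 m and y of nut2 in the frame of pan between -0.066 and 0.066 m and z of nut2 in the frame of pan between 0 and 0.06 m and x of nut3 in the frame of pan between -0.08 and 0.08 m and y of nut3 in the frame of pan between -0.066 and 0.066 m and z of nut3 in the frame of pan between 0 and 0.06 m and x of nut4 in the frame of pan between -0.08 and 0.08 m and y of nut4 in the frame of pan between -0.066 and 0.066 m and z of nut4 in the frame of pan between 0 and 0.06 m and x of nut5 in the frame of pan between -0.08 and 0.08 m and y of nut5 in the frame of pan between -0.066 and 0.066 m and z of nut5 in the frame of pan between 0 and 0.06 m and x of nut6 in the frame of pan between -0.08 and 0.08 m and y of nut6 in the frame of pan between -0.066 and 0.066 m and z of nut6 in the frame of pan between 0 and 0.06 m and x of nut7 in the frame of pan between -0.08 and 0.08 m and y of nut7 in the frame of pan between -0.066 and 0.066 m and z of nut7 in the frame of pan between 0 and 0.06 m and height (world z) of pan_mouth between 0.09 and 0.3 m and (horizontal distance between pan_mouth and bin_a below 0.1 m or horizontal distance between pan_mouth and bin_b below 0.1 m)), for 0.1 s.
3. all the walnuts lie in that bin ((((x of nut1 in the frame of bin_a between -0.08 and 0.08 m and y of nut1 in the frame of bin_a between -0.06 and 0.06 m and z of nut1 in the frame of bin_a between 0 and 0.076 m) and (x of nut2 in the frame of bin_a between -0.08 and 0.08 m and y of nut2 in the frame of bin_a between -0.06 and 0.06 m and z of nut2 in the frame of bin_a between 0 and 0.076 m) and (x of nut3 in the frame of bin_a between -0.08 and 0.08 m and y of nut3 in the frame of bin_a between -0.06 and 0.06 m and z of nut3 in the frame of bin_a between 0 and 0.076 m) and (x of nut4 in the frame of bin_a between -0.08 and 0.08 m and y of nut4 in the frame of bin_a between -0.06 and 0.06 m and z of nut4 in the frame of bin_a between 0 and 0.076 m) and (x of nut5 in the frame of bin_a between -0.08 and 0.08 m and y of nut5 in the frame of bin_a between -0.06 and 0.06 m and z of nut5 in the frame of bin_a between 0 and 0.076 m) and (x of nut6 in the frame of bin_a between -0.08 and 0.08 m and y of nut6 in the frame of bin_a between -0.06 and 0.06 m and z of nut6 in the frame of bin_a between 0 and 0.076 m) and (x of nut7 in the frame of bin_a between -0.08 and 0.08 m and y of nut7 in the frame of bin_a between -0.06 and 0.06 m and z of nut7 in the frame of bin_a between 0 and 0.076 m)) or ((x of nut1 in the frame of bin_b between -0.08 and 0.08 m and y of nut1 in the frame of bin_b between -0.06 and 0.06 m and z of nut1 in the frame of bin_b between 0 and 0.076 m) and (x of nut2 in the frame of bin_b between -0.08 and 0.08 m and y of nut2 in the frame of bin_b between -0.06 and 0.06 m and z of nut2 in the frame of bin_b between 0 and 0.076 m) and (x of nut3 in the frame of bin_b between -0.08 and 0.08 m and y of nut3 in the frame of bin_b between -0.06 and 0.06 m and z of nut3 in the frame of bin_b between 0 and 0.076 m) and (x of nut4 in the frame of bin_b between -0.08 and 0.08 m and y of nut4 in the frame of bin_b between -0.06 and 0.06 m and z of nut4 in the frame of bin_b between 0 and 0.076 m) and (x of nut5 in the frame of bin_b between -0.08 and 0.08 m and y of nut5 in the frame of bin_b between -0.06 and 0.06 m and z of nut5 in the frame of bin_b between 0 and 0.076 m) and (x of nut6 in the frame of bin_b between -0.08 and 0.08 m and y of nut6 in the frame of bin_b between -0.06 and 0.06 m and z of nut6 in the frame of bin_b between 0 and 0.076 m) and (x of nut7 in the frame of bin_b between -0.08 and 0.08 m and y of nut7 in the frame of bin_b between -0.06 and 0.06 m and z of nut7 in the frame of bin_b between 0 and 0.076 m)))), for 0.3 s.
At the end, for the whole second after the job is handed in: All walnuts lie in one bin, upright on the worktop. The other bin stands on its ledges, turned half round, underside 76 to 88 mm above the lower one's, centred within 12 mm each way, level within 0.06 rad. The pan lies flat on the worktop (within 8 mm, 0.08 rad). All at rest ((((x of nut1 in the frame of bin_a between -0.08 and 0.08 m and y of nut1 in the frame of bin_a between -0.06 and 0.06 m and z of nut1 in the frame of bin_a between 0 and 0.076 m) and (x of nut2 in the frame of bin_a between -0.08 and 0.08 m and y of nut2 in the frame of bin_a between -0.06 and 0.06 m and z of nut2 in the frame of bin_a between 0 and 0.076 m) and (x of nut3 in the frame of bin_a between -0.08 and 0.08 m and y of nut3 in the frame of bin_a between -0.06 and 0.06 m and z of nut3 in the frame of bin_a between 0 and 0.076 m) and (x of nut4 in the frame of bin_a between -0.08 and 0.08 m and y of nut4 in the frame of bin_a between -0.06 and 0.06 m and z of nut4 in the frame of bin_a between 0 and 0.076 m) and (x of nut5 in the frame of bin_a between -0.08 and 0.08 m and y of nut5 in the frame of bin_a between -0.06 and 0.06 m and z of nut5 in the frame of bin_a between 0 and 0.076 m) and (x of nut6 in the frame of bin_a between -0.08 and 0.08 m and y of nut6 in the frame of bin_a between -0.06 and 0.06 m and z of nut6 in the frame of bin_a between 0 and 0.076 m) and (x of nut7 in the frame of bin_a between -0.08 and 0.08 m and y of nut7 in the frame of bin_a between -0.06 and 0.06 m and z of nut7 in the frame of bin_a between 0 and 0.076 m) and z of bin_b in the frame of bin_a between 0.076 and 0.088 m and x of bin_b in the frame of bin_a between -0.012 and 0.012 m and y of bin_b in the frame of bin_a between -0.012 and 0.012 m and x of bin_b_front in the frame of bin_a below -0.06 m and angle between each of bin_b, bin_a's own z axis and vertical below 0.06 rad and height (world z) of bin_a below 0.008 m) or ((x of nut1 in the frame of bin_b between -0.08 and 0.08 m and y of nut1 in the frame of bin_b between -0.06 and 0.06 m and z of nut1 in the frame of bin_b between 0 and 0.076 m) and (x of nut2 in the frame of bin_b between -0.08 and 0.08 m and y of nut2 in the frame of bin_b between -0.06 and 0.06 m and z of nut2 in the frame of bin_b between 0 and 0.076 m) and (x of nut3 in the frame of bin_b between -0.08 and 0.08 m and y of nut3 in the frame of bin_b between -0.06 and 0.06 m and z of nut3 in the frame of bin_b between 0 and 0.076 m) and (x of nut4 in the frame of bin_b between -0.08 and 0.08 m and y of nut4 in the frame of bin_b between -0.06 and 0.06 m and z of nut4 in the frame of bin_b between 0 and 0.076 m) and (x of nut5 in the frame of bin_b between -0.08 and 0.08 m and y of nut5 in the frame of bin_b between -0.06 and 0.06 m and z of nut5 in the frame of bin_b between 0 and 0.076 m) and (x of nut6 in the frame of bin_b between -0.08 and 0.08 m and y of nut6 in the frame of bin_b between -0.06 and 0.06 m and z of nut6 in the frame of bin_b between 0 and 0.076 m) and (x of nut7 in the frame of bin_b between -0.08 and 0.08 m and y of nut7 in the frame of bin_b between -0.06 and 0.06 m and z of nut7 in the frame of bin_b between 0 and 0.076 m) and z of bin_a in the frame of bin_b between 0.076 and 0.088 m and x of bin_a in the frame of bin_b between -0.012 and 0.012 m and y of bin_a in the frame of bin_b between -0.012 and 0.012 m and x of bin_a_front in the frame of bin_b below -0.06 m and angle between each of bin_a, bin_b's own z axis and vertical below 0.06 rad and height (world z) of bin_b below 0.008 m)) and height (world z) of pan below 0.008 m and angle between pan's own z axis and vertical below 0.08 rad and linear speed of each of bin_a, bin_b, pan below 0.02 m/s); the robot touches nothing.
It fails at once if a bystander (mug, jam jar, pepper mill, egg cup, egg timer, oil bottle) is pushed more than 50 mm (distance of any of mug, jam_jar, pepper_mill, egg_cup, egg_timer, oil from where it was at the start of the episode above 0.05 m).
Of nut1, nut2, nut3, nut4, nut5, nut6, nut7 only 5 to 7 are there at a start; the rules pass over those that are not, and their reading is None.
At some moment in a run one of nut1, nut2, nut3, nut4, nut5 may be knocked a few centimetres aside while the robot is not near it.
It also fails if it takes over 210 s, if anything falls off the work surface, if the arm or the gripper's body presses on something with over 40 N, if the wrist force passes 120 N, or if a joint passes its speed limit or range.

## Working session

There is one attempt and no reset: what is moved stays moved. The work goes in short steps, Python scripts to look and compute and a tool call to move; the robot and the scene stay as the last step left them, time stands still between calls to the robot, and variables do not carry over. Pictures are saved under pics/ and viewed, at most 14 in all, crops included, and the job is handed in when it is done.

Besides the shell and the picture viewer there is one more tool, called as a command line: name --argument value ..., lists and objects as JSON in quotes. carry_out: Moves the arm, as the interface text tells. Its arguments: {"type":"object","properties":{"rows":{"type":"array","items":{"type":"number"}},"jaw":{"type":"number"},"grip_force":{"type":"number"}},"required":["rows"]}

```bash
mkdir -p pics; ls; cat > h.py <<'E'
import numpy as np, cv2
from rig import env, viewer
from scipy.spatial.transform import Rotation as Ro
def cam(n):
    s=env.state(); c=viewer.camera(n); 
    if n=="wrist":
        q=s["tool_rot"]; Rt=Ro.from_quat([q[1],q[2],q[3],q[0]]).as_matrix()
        T=np.eye(4); T[:3,:3]=Rt; T[:3,3]=s["position"]; M=T@np.array(c["T_tool_cam"]); Mi=np.linalg.inv(M); c["R"]=Mi[:3,:3]; c["t"]=Mi[:3,3]
    c["R"]=np.array(c["R"]); c["t"]=np.array(c["t"])
    c["f"]=192/np.tan(np.radians(c["fovy"])/2); return c
def ray(c,uv):
    d=(np.atleast_2d(uv)-[c["cx"],c["cy"]])/c["f"]; r0=np.linalg.norm(d,axis=1,keepdims=True); r=r0.copy()
    for _ in range(30): r=r0/(1+c["k1"]*r*r)
    d=d/(1+c["k1"]*r*r); D=np.c_[d,np.ones(len(d))]@c["R"]; return -c["R"].T@c["t"], D
def onz(c,uv,z):
    o,D=ray(c,uv); return o+D*((z-o[2])/D[:,2])[:,None]
def proj(c,X):
    P=np.atleast_2d(X)@c["R"].T+c["t"]; d=P[:,:2]/P[:,2:]; r2=(d**2).sum(1,keepdims=True)
    return d*(1+c["k1"]*r2)*c["f"]+[c["cx"],c["cy"]]
E
python3 - <<'E'
from h import *
for n in("top","side","wrist"):
    c=cam(n); cv2.imwrite(f"pics/{n}0.png",c["img"]); np.save(f"pics/{n}0.npy",c,allow_pickle=True)
    print(n,c["fovy"],c["k1"],c["cx"],c["cy"],(-c["R"].T@c["t"]).round(3),c["R"].round(2).tolist())
s=env.state(); print(s["position"],s["tool_rot"],s["gripper_width"],env.tcp_to_grasp)
c=np.load("pics/top0.npy",allow_pickle=True).item()
cv2.imwrite("pics/top0b.png",cv2.resize(c["img"],(800,600),interpolation=cv2.INTER_CUBIC))
E
```

```text
pics
top 44.36525247849162 -0.1268037908752183 253.83405833453216 192.68940916016885 [ 0.453 -0.016  1.531] [[-0.01, -1.0, 0.0], [-1.0, 0.01, -0.05], [0.05, -0.0, -1.0]]
side 51.375215379466354 -0.11391376088958724 257.38618985199395 188.8919131302504 [0.07  0.667 1.151] [[-0.83, -0.56, 0.0], [-0.44, 0.65, -0.62], [0.35, -0.52, -0.78]]
wrist 64.06551361522254 -0.002616342579944591 250.78430447672488 194.6694699749698 [ 0.222 -0.615  0.373] [[0.24, -0.97, -0.0], [-0.93, -0.23, 0.28], [-0.27, -0.06, -0.96]]
[ 0.15295638 -0.63098422  0.23018031] [-1.02358071e-03  9.92937163e-01  1.18636912e-01 -1.60945419e-04] 0.08537519086106582 -0.0187
```

View pics/top0b.png

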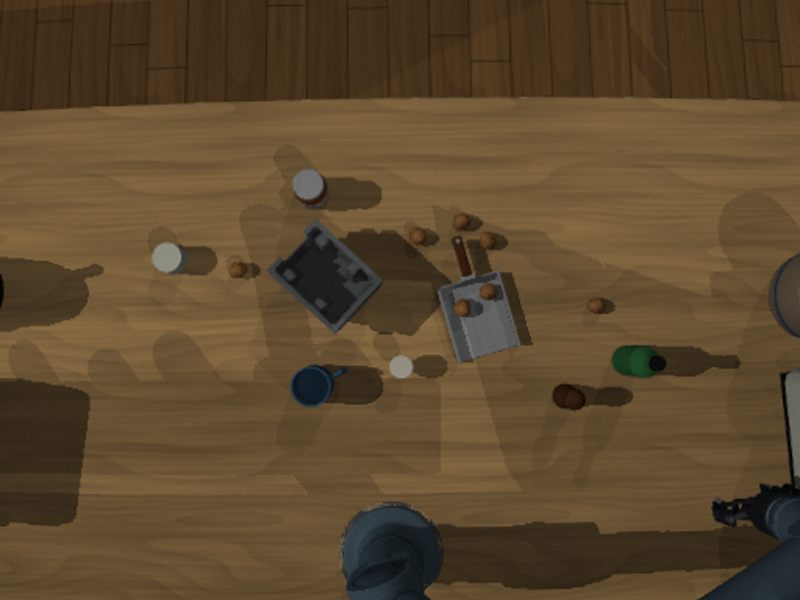

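View pics/side0.png

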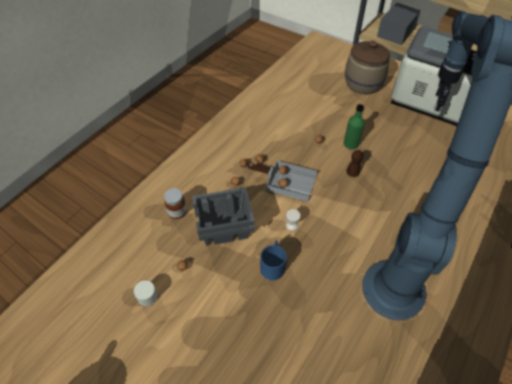

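Top view (800x600): bins nested around (325,277), pan at (480,315) with handle pointing away from the robot (458,240), two nuts on it; five loose nuts at (418,236), (461,221), (488,240), (597,305), (237,269). Egg cup (400,366), mug (312,386), jar (309,187), timer (168,257), oil (635,360), mill (568,396).

```bash
python3 - <<'E'
from h import *
c=np.load("pics/top0.npy",allow_pickle=True).item(); s=np.load("pics/side0.npy",allow_pickle=True).item()
k=.64
def blobs(c,lo,hi,amin=15,amax=2000):
    h=cv2.cvtColor(c["img"],cv2.COLOR_BGR2HSV); m=cv2.inRange(h,lo,hi)
    n,_,st,ce=cv2.connectedComponentsWithStats(m); return [(ce[i],st[i]) for i in range(1,n) if amin<st[i][4]<amax]
hsv=cv2.cvtColor(c["img"],cv2.COLOR_BGR2HSV)
for p in [(418,236),(461,221),(488,240),(597,305),(237,269),(461,308),(488,291)]:
    u,v=int(p[0]*k),int(p[1]*k)
    # local segmentation: saturated reddish vs wood
    w=hsv[v-9:v+10,u-9:u+10]; m=((w[...,0]<14)&(w[...,1]>110)&(w[...,2]>45)).astype(np.uint8)
    n,l,st,ce=cv2.connectedComponentsWithStats(m); i=1+np.argmax(st[1:,4]); q=ce[i]+[u-9,v-9]
    o=onz(c,q,.0155 if v*1.5625<280 or u>350 else .0185)[0]; print("nut",p,q.round(1),st[i][4],o.round(4), "hsv",hsv[v,u])
for name,p,z in [("panFL",(457,361),.026),("panFR",(520,345),.026),("panBL",(439,291),.029),("panBR",(499,273),.029),("handle end",(458,240),.042),("handle base",(466,275),.042),
  ("binTop",(316,222),.126),("binR",(382,280),.126),("binBot",(336,330),.126),("binL",(269,269),.126),("jar",(309,183),.095),("mug",(313,386),.085),("cup",(401,366),.062),("timer",(168,257),.052),("oil",(657,363),.2),("mill",(568,397),.1)]:
    print(name,onz(c,np.array(p)*k,z)[0].round(3))
cr=c["img"][125:245,160:345]; cv2.imwrite("pics/crop1.png",cv2.convertScaleAbs(cv2.resize(cr,None,fx=4.3,fy=4.3,interpolation=cv2.INTER_CUBIC),alpha=1.5))
E
```

```text
Traceback (most recent call last):
ValueError: attempt to get argmax of an empty sequence
```

```bash
python3 - <<'E'
from h import *
c=np.load("pics/top0.npy",allow_pickle=True).item(); k=.64
lab=cv2.cvtColor(c["img"],cv2.COLOR_BGR2LAB).astype(int)
bl=cv2.GaussianBlur(c["img"],(0,0),.1)
for p in [(418,236),(461,221),(488,240),(597,305),(237,269),(461,308),(488,291)]:
    u,v=int(p[0]*k),int(p[1]*k)
    w=lab[v-9:v+10,u-9:u+10,1]; m=(w>np.percentile(lab[v-9:v+10,u-9:u+10,1],50)+4).astype(np.uint8)
    n,l,st,ce=cv2.connectedComponentsWithStats(m); i=1+np.argmax(st[1:,4]); q=ce[i]+[u-9,v-9]
    o=onz(c,q,.0155 if v*1.5625<280 or u>350 else .0185)[0]; print("nut",p,(q/k).round(1),st[i][4],o.round(4))
for name,p,z in [("panFL",(457,361),.026),("panFR",(520,345),.026),("panBL",(439,291),.029),("panBR",(499,273),.029),("handle end",(458,240),.042),("handle base",(466,275),.042),
  ("binTop",(316,222),.126),("binR",(382,280),.126),("binBot",(336,330),.126),("binL",(269,269),.126),("jar",(309,183),.095),("mug",(313,386),.085),("cup",(401,366),.062),("timer",(168,257),.052),("oil",(657,363),.2),("mill",(568,397),.1)]:
    print(name,onz(c,np.array(p)*k,z)[0].round(3))
cr=c["img"][125:245,160:345]; cv2.imwrite("pics/crop1.png",cv2.convertScaleAbs(cv2.resize(cr,None,fx=4.3,fy=4.3,interpolation=cv2.INTER_CUBIC),alpha=1.5))
E
```

```text
nut (418, 236) [415.1 234.7] 34 [ 0.6611 -0.0619  0.0155]
nut (461, 221) [458.4 219.7] 28 [ 0.6914 -0.1525  0.0155]
nut (488, 240) [483.4 239.1] 23 [ 0.6501 -0.2036  0.0155]
nut (597, 305) [592.7 304.1] 27 [ 0.5119 -0.4299  0.0155]
nut (237, 269) [232.3 268.4] 9 [0.5967 0.3189 0.0155]
nut (461, 308) [461.1 307.4] 96 [ 0.5089 -0.1542  0.0185]
nut (488, 291) [487.2 291.1] 87 [ 0.5418 -0.2088  0.0185]
panFL [ 0.399 -0.143  0.026]
panFR [ 0.43  -0.273  0.026]
panBL [ 0.543 -0.109  0.029]
panBR [ 0.578 -0.233  0.029]
handle end [ 0.645 -0.148  0.042]
handle base [ 0.574 -0.163  0.042]
binTop [0.673 0.132 0.126]
binR [0.559 0.006 0.126]
binBot [0.465 0.095 0.126]
binL [0.584 0.223 0.126]
jar [0.756 0.149 0.095]
mug [0.356 0.145 0.085]
cup [ 0.392 -0.028  0.062]
timer [0.619 0.444 0.052]
oil [ 0.395 -0.498  0.2  ]
mill [ 0.328 -0.354  0.1  ]
```

View pics/crop1.png

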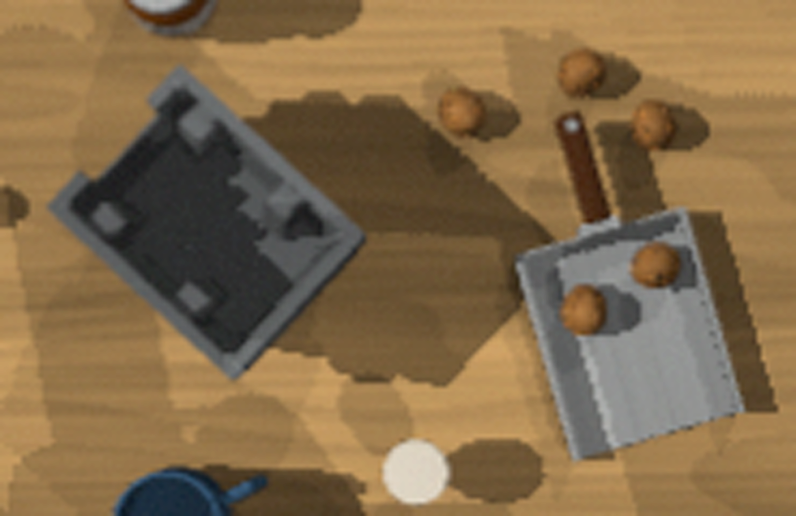

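Crop shows: bin's dipped front is the upper-left end (notch between crop (165,90) and (80,190)), so bin +x heads about 47° in the world; pan mouth edge runs crop (580,455)–(740,410), facing the robot, handle end at (570,120). I'll move to a survey pose and measure with the wrist camera.

carry_out --rows '[0,0,-45,6.8,0,0,-45,6.8]'

```text
time: 0.35
position: [0.1526, -0.6299, 0.3192]
tool_rot: [-0.003, 1.0, -0.002, -0.001]
force: [-0.1, -0.5, 1.4]
gripper_width: 0.0855
gripper_force: 0.0
```

carry_out --rows '[25,-40,-5,0,25,-40,-5,0,25,-40,-5,0,25,-40,-5,0,25,-40,-5,0,25,-40,-5,0,25,-40,-5,0,25,-40,-5,0,25,-40,-5,0,25,-40,-5,0,25,-40,-5,0,25,-40,-5,0]'

```text
time: 1.55
position: [0.4533, -0.1498, 0.3813]
tool_rot: [0.0, 1.0, 0.0, -0.0]
force: [0.9, -0.4, -0.0]
gripper_width: 0.0856
gripper_force: 0.0
```

```bash
python3 - <<'E'
from h import *
c=cam("wrist"); np.save("pics/w1.npy",c,allow_pickle=True); s=env.state(); print(s["time"],s["position"],s["tool_rot"],s["joint_pos"])
cv2.imwrite("pics/w1.png",cv2.convertScaleAbs(cv2.resize(c["img"],(800,600),interpolation=cv2.INTER_CUBIC),alpha=1.4))
E
```

```text
1.6 [ 0.45825507 -0.13970471  0.38254972] [-0.0024752   0.99996655  0.00731958  0.00268429] [ 0.64947784 -0.0310664  -0.42119049  1.76924454 -0.01905538  1.39666762
 -1.32445176]
```

View pics/w1.png

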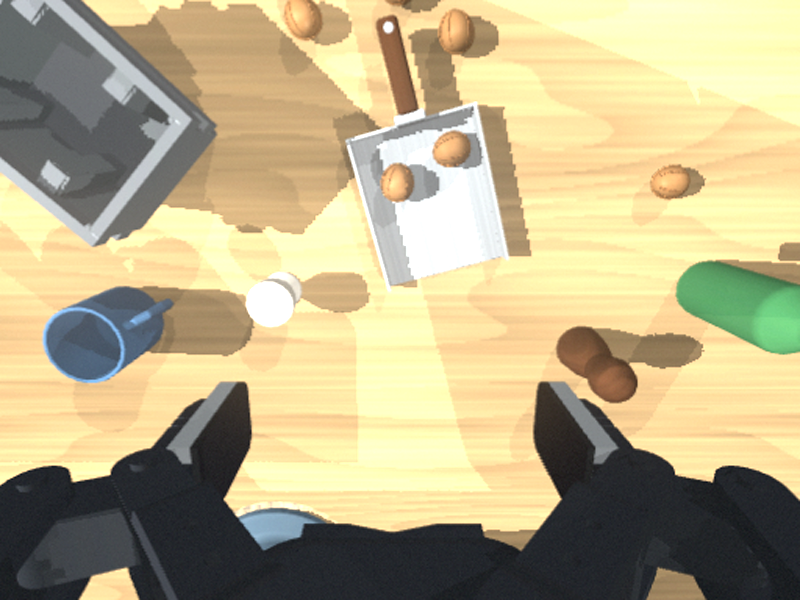

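Wrist view: loose nuts at (303,18), (456,31), (398,0, cut off), (670,182); on the pan (397,182), (451,148); pan corners (347,141), (478,104), (507,257), (388,285); handle end (387,22).

```bash
python3 - <<'E'
from h import *
c=np.load("pics/w1.npy",allow_pickle=True).item(); k=.64
print(env.state()["position"])
for n,p,z in [("n1",(303,18),.0155),("n3",(456,31),.0155),("n4",(670,182),.0155),("p1",(397,182),.0185),("p2",(451,148),.0185),
 ("BL",(347,141),.029),("BR",(478,104),.029),("FR",(507,257),.029),("FL",(390,287),.029),("hend",(387,17),.042),("hbase",(409,112),.042),("binR",(215,128),.126),("binBot",(95,243),.126)]:
    print(n,onz(c,np.array(p)*k,z)[0].round(4))
t=np.load("pics/top0.npy",allow_pickle=True).item()
for n,p in [("n1",(418,236)),("n2",(461,221)),("n3",(488,240)),("n4",(597,305)),("n5",(237,269))]: print(n,onz(t,np.array(p)*k,.0155)[0].round(4))
E
```

```text
[ 0.45825507 -0.13970471  0.38254972]
n1 [ 0.6588 -0.0667  0.0155]
n3 [ 0.6481 -0.2114  0.0155]
n4 [ 0.5095 -0.4371  0.0155]
p1 [ 0.5091 -0.1559  0.0185]
p2 [ 0.5422 -0.21    0.0185]
BL [ 0.5482 -0.1067  0.029 ]
BR [ 0.5821 -0.2332  0.029 ]
FR [ 0.4336 -0.2711  0.029 ]
FL [ 0.4012 -0.1488  0.029 ]
hend [ 0.6527 -0.1461  0.042 ]
hbase [ 0.5735 -0.1666  0.042 ]
binR [ 0.553  -0.0123  0.126 ]
binBot [0.4627 0.0967 0.126 ]
n1 [ 0.6583 -0.0679  0.0155]
n2 [ 0.6886 -0.1578  0.0155]
n3 [ 0.6482 -0.2132  0.0155]
n4 [ 0.5099 -0.4389  0.0155]
n5 [0.5953 0.309  0.0155]
```

carry_out --rows '[34,-14,30,0,34,-14,30,0,34,-14,30,0,34,-14,30,0,34,-14,30,0,34,-14,30,0,0,0,40,0,0,0,40,0,0,0,40,0,0,0,40,0,0,0,20,0,0,0,13,0]' --jaw 0.4

```text
time: 2.8
position: [0.6544, -0.0679, 0.0049]
tool_rot: [-0.0, 1.0, 0.0, -0.003]
force: [0.1, 0.7, -0.2]
gripper_width: 0.0598
gripper_force: 0.0
```

carry_out --rows '[0,0,0,0,0,0,0,0]'

```text
time: 3.0
position: [0.6578, -0.0676, 0.0092]
tool_rot: [0.0, 1.0, 0.0, 0.001]
force: [1.2, 0.1, 0.0]
gripper_width: 0.06
gripper_force: 0.0
```

carry_out --rows '[0,0,5,0,0,0,0,0,0,0,0,0,0,0,0,0]' --jaw -1 --grip_force 30

```text
time: 3.4
position: [0.6588, -0.0675, 0.0052]
tool_rot: [0.0, 1.0, 0.0, 0.002]
force: [0.9, 0.2, 5.7]
gripper_width: 0.039
gripper_force: 30.0
```

carry_out --rows '[0,0,-40,-8.5,0,0,-40,-8.5,0,0,-20,-8.5,0,0,0,-8.5,0,0,0,-8.5,0,0,0,-8.5,0,0,0,-8.5,0,0,0,-8.5,0,0,0,-8.5,0,0,0,-8.5,0,0,0,-8.5,0,0,0,-8.5]'

```text
time: 4.6
position: [0.6559, -0.0677, 0.1025]
tool_rot: [-0.001, 0.627, 0.779, -0.001]
force: [-0.1, -0.1, -0.8]
gripper_width: 0.0387
gripper_force: 30.3
```

```bash
cat >> h.py <<'E'
def pose():
    s=env.state(); q=s["tool_rot"]; M=Ro.from_quat([q[1],q[2],q[3],q[0]]).as_matrix(); return s["position"],np.degrees(np.arctan2(M[1,0],M[0,0]))
def rel(P,frm=None,h=None):
    p,hh=pose(); h=hh if h is None else h; p=p if frm is None else np.array(frm); d=np.array(P)-p; a=np.radians(h)
    return (np.array([np.cos(a)*d[0]+np.sin(a)*d[1], np.sin(a)*d[0]-np.cos(a)*d[1], -d[2]])*1000).round(0)
def pan(x,y,z=0,o=(.489,-.190),h=195):
    a=np.radians(h); return np.array([o[0]+x*np.cos(a)-y*np.sin(a), o[1]+x*np.sin(a)+y*np.cos(a), z])
E
python3 -c "
from h import *
s=env.state();print(s['time'],pose(),s['gripper_width'],s['joint_pos'][6]); T=pan(.03,-.042,.02); print(T,rel(T),rel(T,h=105))"
```

```text
4.6 (array([ 0.65589602, -0.06774318,  0.10254523]), np.float64(102.37459250055895)) 0.038745505621239525 -0.13417244248161297
[ 0.44915183 -0.15719569  0.02      ] [ -43. -221.   83.] [ -33. -223.   83.]
```

carry_out --rows '[-9,-44,0,0,-9,-44,0,0,-9,-44,0,0,-8,-44,0,0,-8,-44,0,0,0,0,0,0,0,0,40,0,0,0,30,0,0,0,12,0,0,0,6,0,0,0,0,0]'

```text
time: 5.7
position: [0.4509, -0.1548, 0.0152]
tool_rot: [-0.0, 0.629, 0.778, 0.0]
force: [-0.6, 0.2, -0.7]
gripper_width: 0.0385
gripper_force: 30.4
```

carry_out --rows '[0,0,0,0,0,0,0,0,0,0,-20,0,0,0,-40,0,0,0,-40,0]' --jaw 0.15

```text
time: 6.2
position: [0.4504, -0.155, 0.1166]
tool_rot: [-0.0, 0.629, 0.777, 0.0]
force: [1.6, -1.3, 0.4]
gripper_width: 0.0493
gripper_force: 0.0
```

```bash
python3 -c "
from h import *
s=env.state();p,h=pose();print(s['time'],p,h,s['gripper_width']); print(rel((.648,-.2118,.009)))"
```

```text
6.2 [ 0.4503628  -0.15499738  0.11663862] 102.06270726604463 0.0493255642679338
[-97. 181. 108.]
```

carry_out --rows '[-19,36,0,0,-19,36,0,0,-19,36,0,0,-20,36,0,0,-20,37,0,0,0,0,0,0,0,0,40,0,0,0,40,0,0,0,20,0,0,0,8,0,0,0,0,0]' --jaw 0.4

```text
time: 7.3
position: [0.6473, -0.2123, 0.007]
tool_rot: [-0.001, 0.629, 0.777, -0.0]
force: [0.8, 0.3, -0.0]
gripper_width: 0.0597
gripper_force: 0.0
```

carry_out --rows '[0,0,0,0,0,0,0,0,0,0,0,0,0,0,0,0,0,0,-40,0,0,0,-40,0,0,0,-10,0]' --jaw -1

```text
time: 8.0
position: [0.6516, -0.2126, 0.1031]
tool_rot: [0.004, 0.629, 0.777, 0.002]
force: [1.6, 0.0, 0.8]
gripper_width: 0.0295
gripper_force: 30.0
```

```bash
python3 -c "
from h import *
s=env.state();p,h=pose();print(s['time'],p,h,s['gripper_width']); print(rel(pan(.015,.042,.015)))"
```

```text
8.0 [ 0.65159894 -0.21258962  0.10309565] 102.02824713500112 0.029471870114906863
[  13. -167.   88.]
```

carry_out --rows '[3,-34,0,0,3,-34,0,0,3,-33,0,0,2,-33,0,0,2,-33,0,0,0,0,0,0,0,0,40,0,0,0,30,0,0,0,12,0,0,0,6,0,0,0,0,0]'

```text
time: 9.1
position: [0.4826, -0.2345, 0.0113]
tool_rot: [-0.0, 0.629, 0.778, -0.001]
force: [-4.3, 0.9, 11.3]
gripper_width: 0.0292
gripper_force: 33.0
```

carry_out --rows '[0,0,0,0,0,0,0,0,0,0,-30,0,0,0,-40,8.5,0,0,-30,8.5,0,0,0,8.5,0,0,0,8.5,0,0,0,8.5,0,0,0,8.5,0,0,0,8.5,0,0,0,8.5,0,0,0,8.5]' --jaw 0.0

```text
time: 10.3
position: [0.4821, -0.2344, 0.1093]
tool_rot: [-0.0, 0.976, 0.218, 0.0]
force: [-0.8, 0.1, 0.4]
gripper_width: 0.0425
gripper_force: 0.0
```

```bash
python3 -c "
from h import *
s=env.state();p,h=pose();print(s['time'],p,h,s['gripper_width']); print(rel((.6886,-.158,.009)))"
```

```text
10.3 [ 0.48214674 -0.23435958  0.1093383 ] 25.206641955963416 0.04253613128587818
[219.  19. 100.]
```

carry_out --rows '[44,4,0,0,44,4,0,0,44,4,0,0,44,4,0,0,43,3,0,0,0,0,0,8.5,0,0,40,0,0,0,34,0,0,0,18,0,0,0,8,0,0,0,0,0]' --jaw 0.4

```text
time: 11.4
position: [0.687, -0.1572, 0.0083]
tool_rot: [-0.0, 0.989, 0.148, -0.001]
force: [0.7, -0.5, 0.2]
gripper_width: 0.0597
gripper_force: 0.0
```

carry_out --rows '[0,0,0,0,0,0,0,0,0,0,0,0,0,0,0,0,0,0,-40,0,0,0,-40,0,0,0,-20,-8.5,0,0,0,-8.5,0,0,0,-8.5,0,0,0,-8.5,0,0,0,-8.5,0,0,0,0]' --jaw -1

```text
time: 12.6
position: [0.6871, -0.1577, 0.1089]
tool_rot: [-0.0, 0.868, 0.496, -0.0]
force: [0.1, -0.2, 0.5]
gripper_width: 0.0372
gripper_force: 30.1
```

carry_out --rows '[0,0,0,-8.5,0,0,0,-8.5,0,0,0,-8.5,0,0,0,-8.5,0,0,0,0]'

```text
time: 13.1
position: [0.6873, -0.1576, 0.1089]
tool_rot: [-0.0, 0.686, 0.727, -0.0]
force: [-0.2, -0.1, 0.4]
gripper_width: 0.0379
gripper_force: 30.1
```

```bash
python3 -c "
from h import *
s=env.state();p,h=pose();print(s['time'],p,h,s['gripper_width']); print(rel(pan(.025,.0,.02)))
c=cam('top'); cv2.imwrite('pics/t2.png',cv2.convertScaleAbs(cv2.resize(c['img'][120:260,80:400],(800,350),interpolation=cv2.INTER_CUBIC),alpha=1.5))"
```

```text
13.1 [ 0.68730215 -0.15756655  0.10887899] 93.33638483765354 0.0378668747530249
[ -26. -224.   89.]
```

View pics/t2.png

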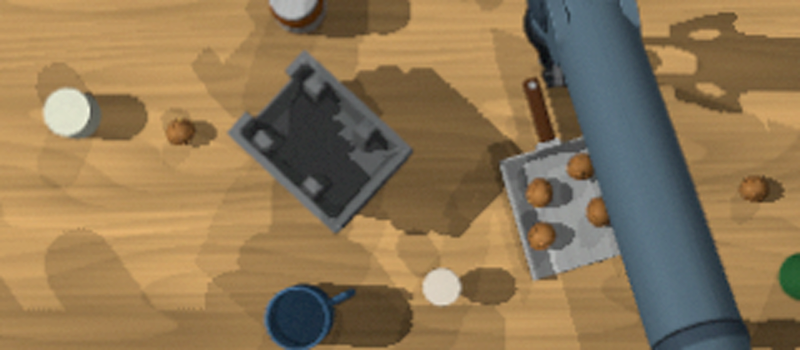

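Five nuts on or bound for the pan; pan handle end still where it was; loose ones at crop (180,131) and (754,188) unmoved. Continue.

carry_out --rows '[-5,-45,0,0,-5,-45,0,0,-5,-45,0,0,-5,-45,0,0,-6,-44,0,-8.5,0,0,0,0,0,0,40,0,0,0,30,0,0,0,12,0,0,0,5,0,0,0,0,0]'

```text
time: 14.25
position: [0.4664, -0.1967, 0.0225]
tool_rot: [0.0, 0.629, 0.777, 0.0]
force: [0.7, -0.3, -0.2]
gripper_width: 0.0377
gripper_force: 30.1
```

carry_out --rows '[0,0,0,0,0,0,0,0,0,0,-30,0,0,0,-40,0,0,0,-40,0,0,0,-40,0,0,0,-40,0,0,0,0,0]' --jaw 0.15

```text
time: 15.05
position: [0.4706, -0.1979, 0.219]
tool_rot: [0.007, 0.629, 0.777, 0.001]
force: [0.4, 0.7, 0.3]
gripper_width: 0.0492
gripper_force: 0.0
```

```bash
python3 -c "
from h import *
s=env.state();p,h=pose();print(s['time'],p,h,s['gripper_width']); print(rel((.5097,-.438,.009)), proj(cam('top'),[[.5097,-.438,.0155],[.5953,.309,.0155]])/.64)"
```

```text
15.05 [ 0.47062443 -0.19790927  0.21900097] 102.02458230664605 0.049199512949517056
[-243.  -12.  210.] [[596.56495837 305.08704282]
 [237.02040551 268.97717509]]
```

carry_out --rows '[-48,-2,10,0,-48,-2,10,0,-49,-3,10,0,-49,-3,10,0,-49,-2,10,0,0,0,40,0,0,0,40,0,0,0,40,0,0,0,25,0,0,0,12,0,0,0,3,0]' --jaw 0.4

```text
time: 16.2
position: [0.503, -0.4357, -0.0003]
tool_rot: [-0.002, 0.629, 0.777, 0.0]
force: [0.1, 0.3, 0.7]
gripper_width: 0.0597
gripper_force: 0.0
```

carry_out --rows '[0,0,0,0,0,0,0,0,0,0,0,0,0,0,0,0,0,0,-40,0,0,0,-40,0,0,0,-20,0,0,0,0,0]' --jaw -1

```text
time: 17.0
position: [0.5074, -0.4385, 0.1071]
tool_rot: [0.004, 0.629, 0.777, -0.0]
force: [0.5, 0.2, -0.3]
gripper_width: 0.0305
gripper_force: 30.4
```

```bash
python3 -c "
from h import *
s=env.state();p,h=pose();print(s['time'],p,h,s['gripper_width']); print(rel(pan(.055,.032,.022)))
c=cam('top'); cv2.imwrite('pics/t3.png',cv2.convertScaleAbs(cv2.resize(c['img'][140:250,230:400],(800,518),interpolation=cv2.INTER_CUBIC),alpha=1.5))"
```

```text
17.0 [ 0.50739052 -0.4385272   0.10708346] 102.01758700573828 0.03053249757970249
[212. -20.  85.]
```

View pics/t3.png

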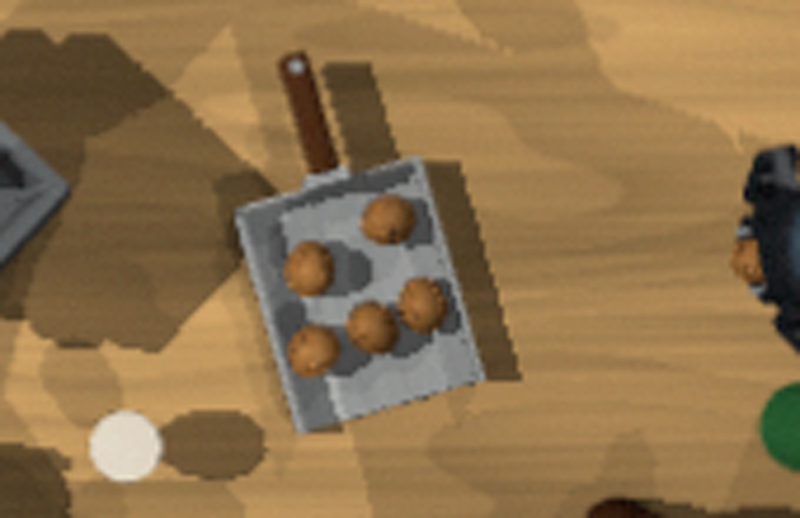

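Pan view: five nuts on the pan, row of three at (315,350), (372,327), (423,304), two behind at (310,268), (388,219); a pocket between them around (365,270). The held nut goes into that pocket.

carry_out --rows '[47,9,0,0,47,9,0,0,47,9,0,0,48,9,0,0,48,9,0,0,0,0,0,0,0,0,35,0,0,0,20,0,0,0,9,0,0,0,0,0,0,0,0,0]'

```text
time: 18.15
position: [0.4993, -0.1959, 0.0383]
tool_rot: [-0.0, 0.629, 0.777, 0.0]
force: [0.5, -0.0, 0.2]
gripper_width: 0.0305
gripper_force: 30.4
```

carry_out --rows '[0,0,0,0,0,0,0,0,0,0,-20,8.5,0,0,-40,8.5,0,0,-40,8.5,0,0,-40,8.5,0,0,-40,8.5,0,0,0,8.5,0,0,0,8.5,0,0,0,8.5,0,0,0,8.5,0,0,0,8.5]' --jaw 0.1

```text
time: 19.35
position: [0.4994, -0.1957, 0.2192]
tool_rot: [0.001, 0.989, 0.145, 0.0]
force: [-0.4, -0.2, -0.4]
gripper_width: 0.0468
gripper_force: 0.0
```

```bash
python3 -c "
from h import *
s=env.state();p,h=pose();print(s['time'],p,h,s['gripper_width']); print(rel((.5953,.309,.008)))"
```

```text
19.35 [ 0.49938198 -0.1956561   0.21918503] 16.706451723554732 0.046842265181731554
[ 237. -456.  211.]
```

carry_out --rows '[22,-42,0,0,22,-42,0,0,22,-42,0,0,22,-42,0,0,22,-42,0,0,22,-42,0,0,21,-41,0,0,21,-41,0,0,21,-41,0,0,21,-41,0,0,21,-40,0,0,0,0,30,0]' --jaw 0.5

```text
time: 20.55
position: [0.5921, 0.3227, 0.1948]
tool_rot: [-0.006, 0.988, 0.153, 0.005]
force: [-0.1, 0.6, 1.1]
gripper_width: 0.0642
gripper_force: 0.0
```

carry_out --rows '[0,0,40,0,0,0,40,0,0,0,40,0,0,0,35,0,0,0,18,0,0,0,7,0,0,0,0,0]'

```text
time: 21.25
position: [0.5924, 0.3098, 0.0086]
tool_rot: [-0.0, 0.989, 0.148, 0.0]
force: [0.1, -0.7, 0.6]
gripper_width: 0.0639
gripper_force: 0.0
```

carry_out --rows '[0,0,0,0,0,0,0,0,0,0,0,0,0,0,0,0,0,0,-40,0,0,0,-40,0,0,0,-40,0,0,0,-40,0,0,0,-40,0,0,0,0,0]' --jaw -1

```text
time: 22.25
position: [0.5954, 0.3128, 0.2164]
tool_rot: [-0.003, 0.989, 0.148, 0.006]
force: [0.2, -0.6, 0.6]
gripper_width: 0.0299
gripper_force: 30.1
```

```bash
python3 -c "
from h import *
s=env.state();p,h=pose();print(s['time'],p,h,s['gripper_width']); print(rel(pan(.057,.018,.02)))"
```

```text
22.25 [0.59536929 0.31284824 0.21641862] 17.02864622430932 0.029878304904706214
[-307.  466.  196.]
```

carry_out --rows '[-26,39,0,0,-26,39,0,0,-26,39,0,0,-26,39,0,0,-26,39,0,0,-26,39,0,0,-25,39,0,0,-25,38,0,0,-25,38,0,0,-25,38,0,0,-25,38,0,0,-25,38,0,0]'

```text
time: 23.45
position: [0.4338, -0.2243, 0.208]
tool_rot: [0.0, 0.989, 0.148, -0.0]
force: [0.7, 0.1, -1.1]
gripper_width: 0.0294
gripper_force: 30.0
```

carry_out --rows '[0,0,0,0,0,0,40,0,0,0,40,0,0,0,40,0]'

```text
time: 23.85
position: [0.4352, -0.2227, 0.0872]
tool_rot: [0.0, 0.989, 0.148, 0.0]
force: [0.0, -0.8, -0.4]
gripper_width: 0.0291
gripper_force: 30.1
```

```bash
python3 -c "
from h import *
s=env.state();p,h=pose();print(s['time'],p,h,s['gripper_width']); print(rel(pan(.058,.018,.02)))
c=cam('side'); cv2.imwrite('pics/s3.png',cv2.convertScaleAbs(cv2.resize(c['img'][140:220,225:335],(770,560),interpolation=cv2.INTER_CUBIC),alpha=1.6))"
```

```text
23.85 [ 0.43521108 -0.22268861  0.08718259] 17.00864796641083 0.029078706526466176
[ 2.  0. 67.]
```

View pics/s3.png

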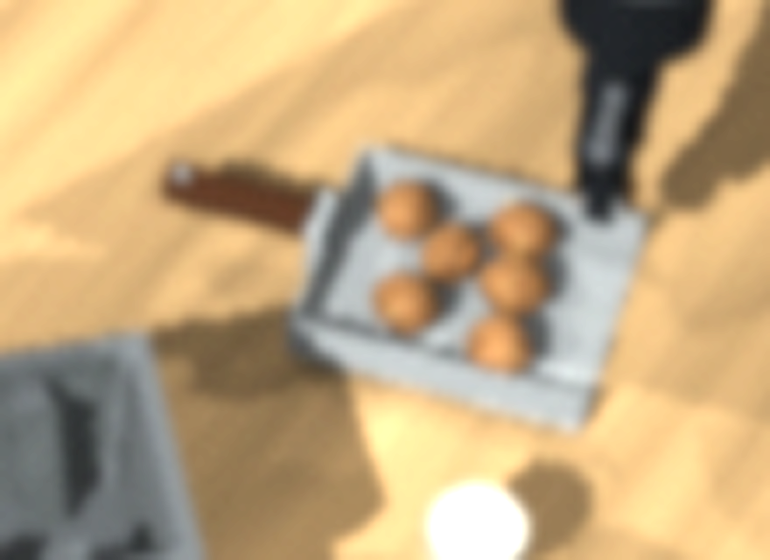

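Side crop: six nuts on the pan floor, front-right space free under the gripper. Lower and release, then head to the bins.

carry_out --rows '[2,0,30,0,0,0,22,0,0,0,12,0,0,0,4,0,0,0,0,0]'

```text
time: 24.4
position: [0.4374, -0.222, 0.0207]
tool_rot: [0.0, 0.989, 0.148, 0.0]
force: [-0.4, -0.5, -0.5]
gripper_width: 0.0293
gripper_force: 30.1
```

carry_out --rows '[0,0,0,0,0,0,0,0,0,0,-30,0,0,0,-40,0,0,0,-40,0,0,0,-40,0,0,0,-40,0,0,0,0,0]' --jaw 0.1

```text
time: 25.2
position: [0.4419, -0.2239, 0.2173]
tool_rot: [0.005, 0.989, 0.148, 0.005]
force: [0.9, -0.6, 0.9]
gripper_width: 0.0472
gripper_force: 0.0
```

```bash
python3 -c "
from h import *
s=env.state();p,h=pose();print(s['time'],p,h,s['gripper_width']); print(rel((.50,.114,.33)))"
```

```text
25.2 [ 0.44193231 -0.2238613   0.21733723] 17.032311393914874 0.04722394281443569
[ 154. -306. -113.]
```

carry_out --rows '[19,-38,-14,0,19,-38,-14,0,19,-38,-14,0,19,-38,-14,0,19,-38,-14,0,19,-38,-14,0,20,-39,-14,0,20,-39,-14,0,0,0,0,-7.5,0,0,0,-7.5,0,0,0,-7.5,0,0,0,-7.5]' --jaw -0.2

```text
time: 26.4
position: [0.4943, 0.1157, 0.322]
tool_rot: [0.0, 0.916, 0.402, -0.0]
force: [0.7, -0.1, 0.8]
gripper_width: 0.0343
gripper_force: 0.0
```

carry_out --rows '[0,0,0,0,0,0,0,0]'

```text
time: 26.6
position: [0.4945, 0.1154, 0.3221]
tool_rot: [0.0, 0.918, 0.398, -0.0]
force: [0.6, 0.5, 0.3]
gripper_width: 0.0344
gripper_force: 0.0
```

```bash
python3 -c "
from h import *
c=cam('wrist'); np.save('pics/w2.npy',c,allow_pickle=True); print(pose())
cv2.imwrite('pics/w2.png',cv2.convertScaleAbs(cv2.resize(c['img'],(800,600),interpolation=cv2.INTER_CUBIC),alpha=1.3))"
```

```text
(array([0.49458928, 0.1153955 , 0.32216046]), np.float64(46.887840193807584))
```

View pics/w2.png

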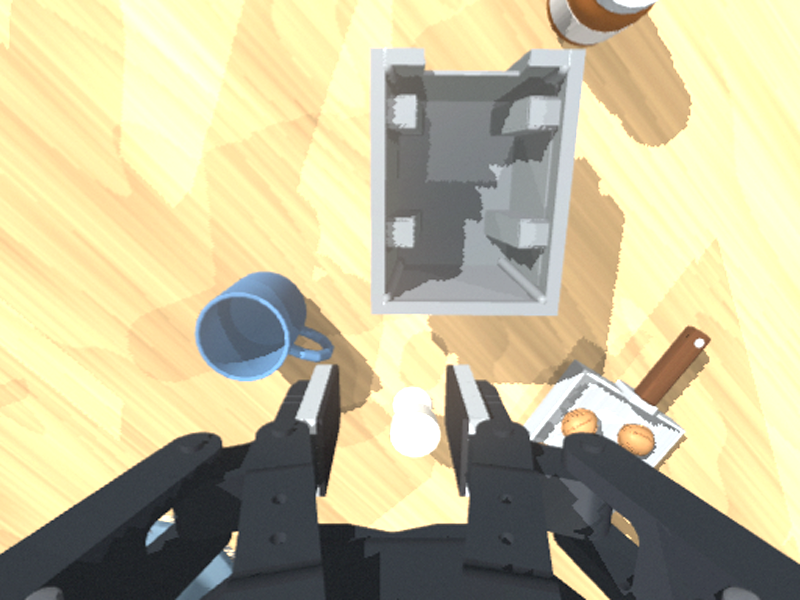

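Wrist view: upper bin rim outer corners at (373,49), (584,50), (557,316), (372,312); dipped front at the top; columns with ledges at (404,110), (543,112), (403,232), (533,233).

```bash
cat >> h.py <<'E'
def binfit(c,px,z):   # px order: front-left(+y), front-right, back-right, back-left
    P=onz(c,np.array(px)*.64,z)[:,:2]; d=(P[0]+P[1]-P[2]-P[3])/2; yaw=np.degrees(np.arctan2(d[1],d[0]))
    L=[np.linalg.norm(P[i]-P[(i+1)%4]) for i in range(4)]; return P.mean(0).round(4),yaw.round(2),np.round(L,4),P.round(4)
E
python3 -c "
from h import *
c=np.load('pics/w2.npy',allow_pickle=True).item()
m,y,L,P=binfit(c,[(373,49),(584,50),(557,316),(372,313)],.126); print(m,y,L,P)
a=np.radians(y); ex=np.array([np.cos(a),np.sin(a)]); ey=np.array([-ex[1],ex[0]])
for s in (1,-1):
  G=m+.011*ex+s*.064*ey; print(G, rel((*G,.098)), rel((*m,0)))"
```

```text
[0.5716 0.1164] 46.44 [0.1347 0.178  0.137  0.1761] [[0.5836 0.2268]
 [0.6817 0.1344]
 [0.5599 0.0047]
 [0.4614 0.0999]]
[0.53280245 0.16847447] [ 65.  -8. 224.] [ 53.  56. 322.]
[0.62555805 0.0802679 ] [ 64. 120. 224.] [ 53.  56. 322.]
```

carry_out --rows '[33,-4,0,0,32,-4,0,0,0,0,45,0,0,0,45,0,0,0,40,0,0,0,30,0,0,0,20,0,0,0,10,0,0,0,0,0]'

```text
time: 27.55
position: [0.5324, 0.168, 0.131]
tool_rot: [-0.0, 0.917, 0.399, -0.001]
force: [0.2, 0.4, 0.3]
gripper_width: 0.0342
gripper_force: 0.0
```

```bash
python3 -c "
from h import *
print(pose(), rel((.5328,.1685,.098)))
c=cam('wrist'); np.save('pics/w3.npy',c,allow_pickle=True); cv2.imwrite('pics/w3.png',cv2.resize(c['img'],(640,480)))"
```

```text
(array([0.53236605, 0.1679786 , 0.13102336]), np.float64(46.97086662846771)) [ 1. -0. 33.]
```

View pics/w3.png

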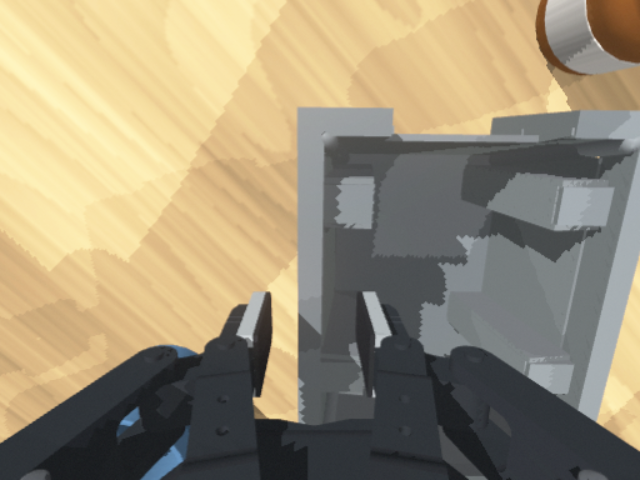

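The open fingers straddle the left rim (rim x≈312, fingers 265 and 365), clear of the columns. Lower, pinch, lift.

carry_out --rows '[0,0,20,0,0,0,10,0,0,0,3,0,0,0,0,0]'

```text
time: 28.0
position: [0.5335, 0.1685, 0.0997]
tool_rot: [0.0, 0.917, 0.399, 0.0]
force: [-0.8, 0.1, 0.0]
gripper_width: 0.0344
gripper_force: 0.0
```

carry_out --rows '[0,0,0,0,0,0,0,0,0,0,0,0,0,0,0,0]' --jaw -1 --grip_force 80

```text
time: 28.4
position: [0.5345, 0.1686, 0.1017]
tool_rot: [0.001, 0.917, 0.399, 0.001]
force: [-3.1, -1.9, 8.1]
gripper_width: 0.0096
gripper_force: 77.5
```

carry_out --rows '[0,0,-10,0,0,0,-10,0,0,0,-15,0,0,0,-20,0,0,0,-20,0,0,0,-25,0,0,0,-25,0,0,0,0,0]'

```text
time: 29.2
position: [0.5356, 0.1704, 0.2289]
tool_rot: [0.0, 0.917, 0.399, 0.004]
force: [0.4, -0.2, -1.0]
gripper_width: 0.0091
gripper_force: 78.3
```

```bash
python3 -c "
from h import *
s=env.state();print(pose(),s['gripper_width'],s['force'])
c=cam('side'); cv2.imwrite('pics/s4.png',cv2.convertScaleAbs(cv2.resize(c['img'][130:290,130:310],(675,600),interpolation=cv2.INTER_CUBIC),alpha=1.5))"
```

```text
(array([0.53558734, 0.17040479, 0.22891756]), np.float64(47.04527452694656)) 0.009100609599964315 [ 0.42574885 -0.15081342 -1.03216619]
```

View pics/s4.png

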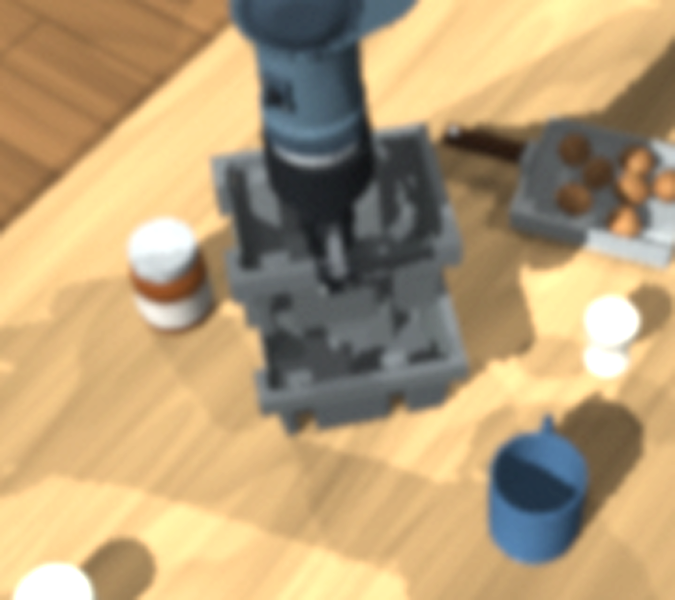

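Side crop: upper bin lifted clear and level, lower bin stayed put, seven nuts on the pan. Now set the upper bin aside to the left.

carry_out --rows '[18,-45,0,0,18,-45,0,0,18,-45,0,0,18,-45,0,0,18,-45,0,0,18,-45,0,0,0,0,30,0,0,0,40,0,0,0,40,0,0,0,30,0,0,0,12,0,0,0,0,0]'

```text
time: 30.45
position: [0.408, 0.4298, 0.071]
tool_rot: [0.002, 0.917, 0.399, -0.002]
force: [-0.9, -3.6, 2.6]
gripper_width: 0.0092
gripper_force: 79.0
```

carry_out --rows '[0,0,0,0,0,0,0,0]'

```text
time: 30.65
position: [0.4095, 0.4317, 0.0727]
tool_rot: [-0.0, 0.917, 0.399, 0.0]
force: [0.5, 0.2, -0.6]
gripper_width: 0.0092
gripper_force: 78.7
```

carry_out --rows '[0,0,3,0,0,0,2,0,0,0,1,0,0,0,0,0,0,0,0,0]'

```text
time: 31.15
position: [0.4083, 0.4337, 0.0691]
tool_rot: [-0.001, 0.917, 0.4, 0.001]
force: [-5.0, -1.8, 10.2]
gripper_width: 0.0091
gripper_force: 86.8
```

carry_out --rows '[0,0,0,0,0,0,0,0,0,0,-20,0,0,0,-40,0,0,0,-45,0,0,0,-45,0,0,0,-40,0,0,0,0,0]' --jaw 0.0

```text
time: 31.95
position: [0.4112, 0.4359, 0.2648]
tool_rot: [-0.003, 0.917, 0.399, 0.006]
force: [0.1, -0.3, -1.0]
gripper_width: 0.0429
gripper_force: 0.0
```

carry_out --rows '[-20,43,0,0,-20,43,0,0,-20,43,0,0,-20,43,0,0,-20,43,0,0,-20,43,0,0,-20,43,0,0,-20,43,0,0,-20,43,0,0,-20,43,0,0,-20,43,0,0,-20,43,0,0]'

```text
time: 33.15
position: [0.6236, -0.0978, 0.2568]
tool_rot: [0.0, 0.917, 0.399, 0.0]
force: [1.0, 1.3, 0.5]
gripper_width: 0.043
gripper_force: 0.0
```

carry_out --rows '[0,0,0,8,0,0,0,8,0,0,0,8,0,0,0,8,0,0,0,0]'

```text
time: 33.65
position: [0.6231, -0.0957, 0.2567]
tool_rot: [0.0, 0.991, 0.131, 0.0]
force: [-0.3, 0.2, -0.2]
gripper_width: 0.043
gripper_force: 0.0
```

```bash
python3 -c "
from h import *
s=env.state();print(s['time'],pose(),s['gripper_width'],rel((.6407,-.1493,.014)))
c=cam('wrist'); np.save('pics/w5.npy',c,allow_pickle=True); cv2.imwrite('pics/w5.png',cv2.convertScaleAbs(cv2.resize(c['img'],(800,600),interpolation=cv2.INTER_CUBIC),alpha=1.3))
cv2.imwrite('pics/t5.png',cam('top')['img'])"
```

```text
33.65 (array([ 0.62312227, -0.09571633,  0.25671463]), np.float64(15.047454322112255)) 0.04302445438523156 [  3.  56. 243.]
```

View pics/w5.png

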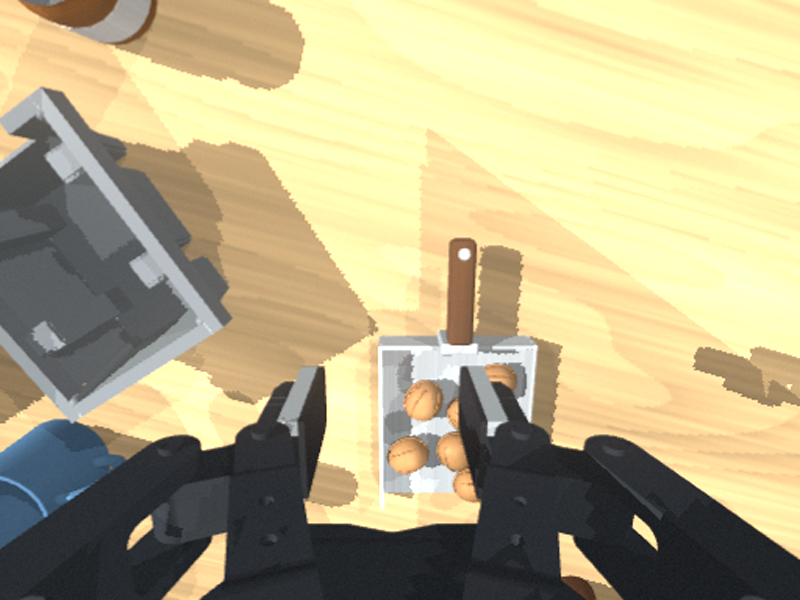

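Wrist view: handle end at (463,240), base at (460,343), parallel to the tool's x; nuts undisturbed on the pan.

```bash
python3 -c "
from h import *
c=np.load('pics/w5.npy',allow_pickle=True).item()
P=onz(c,np.array([(462.5,239),(459.5,343)])*.64,.042); print(P, np.degrees(np.arctan2(*(P[0]-P[1])[1::-1])))
u=(P[0]-P[1])/np.linalg.norm(P[0]-P[1]); G=P[0]-.014*u; G[2]=.014; print(G,rel(G))"
```

```text
[[ 0.65521206 -0.14267746  0.042     ]
 [ 0.57566824 -0.16516321  0.042     ]] 15.784744727858032
[ 0.64173999 -0.14648579  0.014     ] [  5.  54. 243.]
```

carry_out --rows '[3,27,0,0,2,27,0,0,0,0,45,0,0,0,45,0,0,0,45,0,0,0,40,0,0,0,35,0,0,0,20,0,0,0,10,0,0,0,3,0,0,0,0,0,0,0,0,0]'

```text
time: 34.95
position: [0.644, -0.1467, 0.0155]
tool_rot: [0.001, 0.991, 0.131, 0.002]
force: [-0.4, -0.6, 0.5]
gripper_width: 0.0428
gripper_force: 0.0
```

carry_out --rows '[0,0,0,0,0,0,0,0,0,0,0,0,0,0,0,0]' --jaw -1 --grip_force 20

```text
time: 35.35
position: [0.6433, -0.1467, 0.0146]
tool_rot: [0.0, 0.991, 0.131, 0.001]
force: [0.4, -0.7, 3.5]
gripper_width: 0.0195
gripper_force: 25.0
```

carry_out --rows '[0,0,-5,0,0,0,-10,0,0,0,-10,0,0,0,0,0,0,0,0,0,0,0,0,0]'

```text
time: 35.95
position: [0.6424, -0.1465, 0.0385]
tool_rot: [0.0, 0.991, 0.131, 0.0]
force: [1.4, 0.5, -1.0]
gripper_width: 0.02
gripper_force: 24.2
```

```bash
python3 -c "
from h import *
s=env.state();print(s['time'],pose(),s['gripper_width'],s['force'],s['moment'])
c=cam('side'); cv2.imwrite('pics/s6.png',cv2.convertScaleAbs(cv2.resize(c['img'][130:230,220:350],(780,600),interpolation=cv2.INTER_CUBIC),alpha=1.5))
"
```

```text
35.95 (array([ 0.64237626, -0.14648586,  0.03850038]), np.float64(15.036863416673715)) 0.019964085368391664 [ 1.41874606  0.51777381 -0.96335842] [ 0.01346495 -0.17732472  0.02141202]
```

View pics/s6.png

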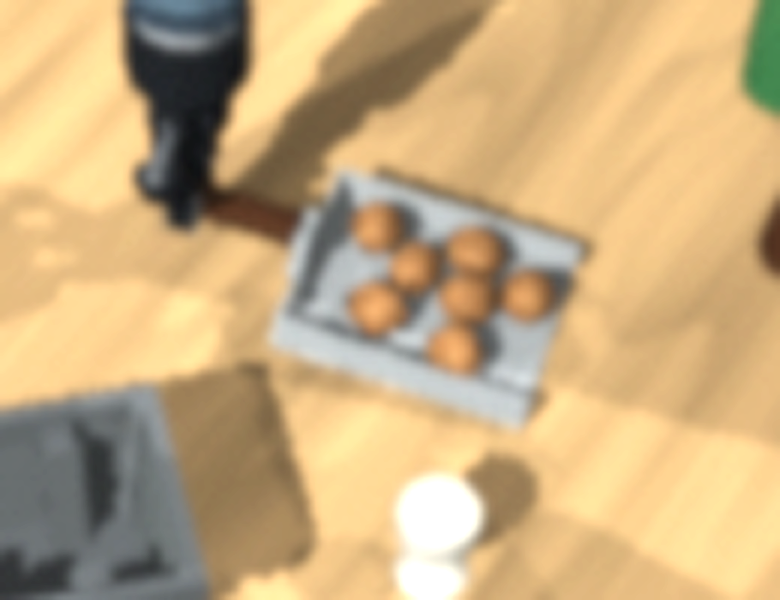

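Pan's mouth stays on the table while the handle rises: it pivots in the pads at 20 N. Lower again, grip at 120 N, lift level.

carry_out --rows '[0,0,10,0,0,0,10,0,0,0,5,0,0,0,0,0,0,0,0,0]'

```text
time: 36.5
position: [0.6424, -0.1463, 0.0132]
tool_rot: [-0.0, 0.991, 0.131, 0.0]
force: [1.2, 0.7, 1.4]
gripper_width: 0.0196
gripper_force: 24.6
```

carry_out --rows '[0,0,0,0,0,0,0,0,0,0,-3,0,0,0,-6,0,0,0,-10,0,0,0,-15,0,0,0,-15,0,0,0,-15,0,0,0,-10,0,0,0,0,0,0,0,0,0]' --grip_force 120

```text
time: 37.6
position: [0.6421, -0.1467, 0.0877]
tool_rot: [0.0, 0.991, 0.131, 0.0]
force: [-0.1, 0.1, -3.5]
gripper_width: 0.0183
gripper_force: 117.4
```

```bash
python3 -c "
from h import *
s=env.state();print(s['time'],pose(),s['gripper_width'],s['force'],s['moment'])
c=cam('side'); np.save('pics/s7.npy',c,allow_pickle=True); cv2.imwrite('pics/s7.png',cv2.convertScaleAbs(cv2.resize(c['img'][110:230,200:356],(780,600),interpolation=cv2.INTER_CUBIC),alpha=1.5))
"
```

```text
37.6 (array([ 0.64212996, -0.14670102,  0.08767681]), np.float64(15.023304623277438)) 0.018286196122308005 [-0.06287675  0.10454658 -3.53024134] [ 0.10101769 -0.39987982  0.04530535]
```

View pics/s7.png

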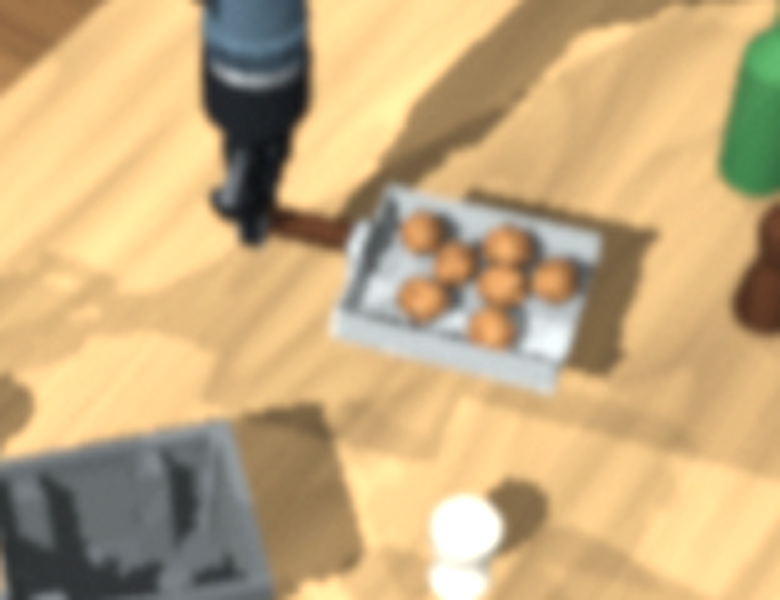

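Pan held level (‑3.5 N, all seven nuts aboard). Raise and carry gently toward the bin.

carry_out --rows '[0,0,-6,0,0,0,-14,0,0,0,-18,0,0,0,-18,0,0,0,-14,0,0,0,-8,0,6,-6,0,0,14,-14,0,0,18,-18,0,0,18,-18,0,0,18,-19,0,0,14,-15,0,0]'

```text
time: 38.85
position: [0.7038, -0.0338, 0.1642]
tool_rot: [-0.001, 0.991, 0.132, -0.001]
force: [-0.9, 1.2, -2.8]
gripper_width: 0.018
gripper_force: 117.5
```

carry_out --rows '[9,-9,0,0,5,-6,0,0,0,0,0,2,0,0,0,4,0,0,0,5,0,0,0,6,0,0,0,6,0,0,0,6,0,0,0,6,0,0,0,6,0,0,0,6,0,0,0,5]'

```text
time: 40.05
position: [0.7128, -0.0206, 0.1648]
tool_rot: [0.001, 0.948, -0.32, -0.0]
force: [-0.1, 0.7, -2.0]
gripper_width: 0.0177
gripper_force: 117.5
```

carry_out --rows '[0,0,0,4,0,0,0,3,0,0,0,0,0,0,0,0,0,0,0,0]'

```text
time: 40.55
position: [0.7131, -0.0195, 0.1651]
tool_rot: [0.0, 0.927, -0.374, -0.0]
force: [-0.1, 0.1, -2.7]
gripper_width: 0.0186
gripper_force: 117.5
```

```bash
python3 -c "
from h import *
c=np.load('pics/w5.npy',allow_pickle=True).item()
P=onz(c,np.array([(42,89),(228,318),(76,420)])*.64,.09); print(P.round(4))
s=env.state();print(s['time'],pose(),s['gripper_width'],s['force'],s['moment'])
for n in ('side','top'):
    c=cam(n); np.save(f'pics/{n}8.npy',c,allow_pickle=True)
a=np.load('pics/side8.npy',allow_pickle=True).item()['img'][110:270,140:300]; b=np.load('pics/top8.npy',allow_pickle=True).item()['img'][110:230,160:280]
cv2.imwrite('pics/m8.png',cv2.convertScaleAbs(np.hstack([cv2.resize(a,(400,400),interpolation=cv2.INTER_CUBIC),cv2.resize(b,(400,400),interpolation=cv2.INTER_CUBIC)]),alpha=1.5))
"
```

```text
[[0.6803 0.1345 0.09  ]
 [0.5676 0.0032 0.09  ]
 [0.4626 0.096  0.09  ]]
40.55 (array([ 0.71312035, -0.01945493,  0.16506558]), np.float64(-43.96074312562671)) 0.018555273376597046 [-0.07598831  0.10816864 -2.66362409] [-0.21818718 -0.30051289  0.02132602]
```

View pics/m8.png

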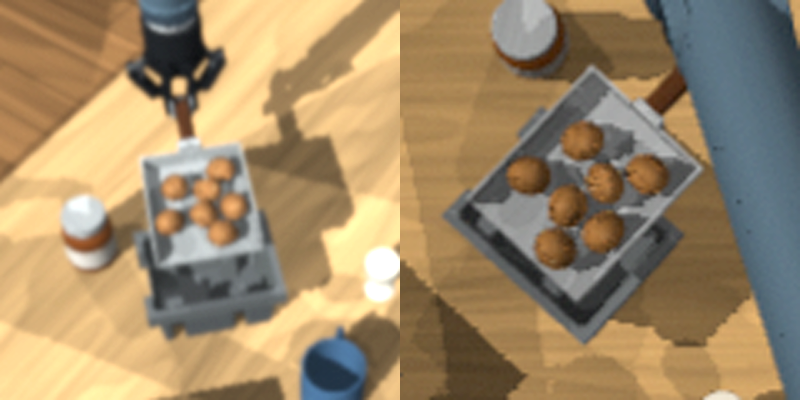

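Side/top crops: pan squarely above the bin, all seven nuts aboard, mouth near the far long rim. Lower to just over the near rim, loosen to 20 N.

carry_out --rows '[0,0,6,0,0,0,12,0,0,0,12,0,0,0,12,0,0,0,6,0,0,0,3,0,0,0,0,0,0,0,0,0]'

```text
time: 41.45
position: [0.7139, -0.0186, 0.1148]
tool_rot: [-0.0, 0.927, -0.374, 0.0]
force: [0.3, 0.4, -3.1]
gripper_width: 0.0181
gripper_force: 117.5
```

carry_out --rows '[0,0,0,0,0,0,0,0,0,0,0,0]' --grip_force 20

```text
time: 41.75
position: [0.7137, -0.0187, 0.1149]
tool_rot: [-0.0, 0.927, -0.374, 0.0]
force: [-0.4, 0.5, -3.5]
gripper_width: 0.0177
gripper_force: 117.5
```

```bash
python3 -c "
from h import *
s=env.state();print(s['time'],pose(),s['gripper_width'],s['force'],s['moment'],np.hypot(*s['moment'][:2]))
"
```

```text
41.75 (array([ 0.71367173, -0.01874224,  0.11486947]), np.float64(-43.97356326050987)) 0.017696745490736163 [-0.41141973  0.49474648 -3.53839555] [-0.31074885 -0.28968131  0.00140679] 0.42482950774651834
```

carry_out --rows '[0,0,0,0,0,0,0,0,0,0,0,0]' --jaw -1 --grip_force 20

```text
time: 42.05
position: [0.7134, -0.0188, 0.1144]
tool_rot: [-0.0, 0.927, -0.374, 0.0]
force: [0.3, -0.6, -2.1]
gripper_width: 0.0181
gripper_force: 117.5
```

```bash
python3 -c "
from h import *
s=env.state();print(s['time'],pose(),s['gripper_width'],s['force'],s['moment'],np.hypot(*s['moment'][:2]),s['gripper_force'])
"
```

```text
42.05 (array([ 0.71340546, -0.01876201,  0.11438038]), np.float64(-43.972280422662905)) 0.018090758473165974 [ 0.2583263  -0.61666628 -2.14221073] [-0.23579981 -0.28306661 -0.05798802] 0.36841316489569814 117.46888875961304
```

carry_out --rows '[-4,0,2,0,-4,0,3,0,0,0,3,0,0,0,2,0,0,0,0,0,0,0,0,0]'

```text
time: 42.65
position: [0.7077, -0.0134, 0.1042]
tool_rot: [0.0, 0.927, -0.375, -0.0]
force: [-0.9, 0.6, -3.9]
gripper_width: 0.018
gripper_force: 117.5
```

```bash
python3 -c "
from h import *
s=env.state();print(s['time'],pose(),s['gripper_width'],s['force'],s['moment'],np.hypot(*s['moment'][:2]),s['gripper_force'])
"
```

```text
42.65 (array([ 0.70768415, -0.01344324,  0.10418085]), np.float64(-43.98963286447831)) 0.018045000470088376 [-0.8906466   0.56000922 -3.92766886] [-0.29253059 -0.30732909  0.05379039] 0.42429390680073387 117.47796535491943
```

carry_out --rows '[0,0,2,0,0,0,1,0,0,0,0,0,0,0,0,0]'

```text
time: 43.05
position: [0.7083, -0.0134, 0.1021]
tool_rot: [-0.0, 0.927, -0.375, 0.001]
force: [0.8, -1.3, -0.4]
gripper_width: 0.0181
gripper_force: 117.9
```

carry_out --rows '[0,0,2,0,0,0,0,0,0,0,0,0]'

```text
time: 43.35
position: [0.7086, -0.0136, 0.1006]
tool_rot: [-0.0, 0.927, -0.375, 0.001]
force: [0.3, -1.9, 4.9]
gripper_width: 0.0179
gripper_force: 118.6
```

carry_out --rows '[0,0,-2,0,0,0,0,0]'

```text
time: 43.55
position: [0.7083, -0.0133, 0.1016]
tool_rot: [-0.0, 0.927, -0.374, 0.001]
force: [1.8, -0.7, 1.5]
gripper_width: 0.0178
gripper_force: 118.2
```

carry_out --rows '[0,0,0,0,0,0,0,0]' --jaw -0.6 --grip_force 20

```text
time: 43.75
position: [0.7082, -0.0134, 0.1015]
tool_rot: [-0.0, 0.927, -0.375, 0.001]
force: [3.3, -2.1, 2.5]
gripper_width: 0.018
gripper_force: 118.3
```

```bash
python3 -c "
from h import *
s=env.state();print(s['time'],pose(),s['gripper_width'],s['force'],s['moment'],np.hypot(*s['moment'][:2]),s['gripper_force'])
"
```

```text
43.75 (array([ 0.70818976, -0.01335502,  0.10150681]), np.float64(-43.98996481587595)) 0.018031853549774768 [ 3.3423277  -2.14332129  2.47254826] [-0.21945379 -0.40898636 -0.05753977] 0.4641441656544625 118.2610559463501
```

carry_out --rows '[0,0,-1,0,0,0,0,0]'

```text
time: 43.95
position: [0.7071, -0.0128, 0.1018]
tool_rot: [-0.0, 0.927, -0.374, -0.001]
force: [1.7, -1.7, 0.4]
gripper_width: 0.0179
gripper_force: 118.0
```

carry_out --rows '[0,0,0,0]' --jaw -0.54 --grip_force 20

```text
time: 44.05
position: [0.707, -0.0127, 0.1017]
tool_rot: [0.0, 0.927, -0.374, -0.001]
force: [1.9, -0.7, 0.5]
gripper_width: 0.0201
gripper_force: 17.6
```

```bash
python3 -c "
from h import *
s=env.state();print(s['time'],pose(),s['gripper_width'],s['force'],s['moment'],np.hypot(*s['moment'][:2]),s['gripper_force'])
"
```

```text
44.05 (array([ 0.7069902 , -0.01273964,  0.10166664]), np.float64(-43.950298239178785)) 0.02005711604732929 [ 1.87838076 -0.73007166  0.49956814] [-0.16931511 -0.40221407 -0.08815292] 0.43639862835771165 17.550939917564392
```

carry_out --rows '[0,0,0,0,-4,0,-10,0,-4,0,-10,0,-5,0,-10,0,0,0,0,0]' --jaw -1 --grip_force 20

```text
time: 44.55
position: [0.6983, -0.0021, 0.1347]
tool_rot: [-0.001, 0.928, -0.373, 0.001]
force: [0.2, -0.2, -0.9]
gripper_width: 0.0199
gripper_force: 20.1
```

```bash
cat >> h.py <<'E'
def nuts(n="top",c=None,lo=(5,90,60),hi=(14,255,255)):
    c=c or cam(n); h=cv2.cvtColor(c["img"],cv2.COLOR_BGR2HSV); return c,h
E
python3 -c "
from h import *
s=env.state();print(s['time'],pose(),s['gripper_width'],s['force'],s['moment'],np.hypot(*s['moment'][:2]),s['gripper_force'])
c8=np.load('pics/side8.npy',allow_pickle=True).item(); lab=cv2.cvtColor(c8['img'],cv2.COLOR_BGR2LAB)
# nut pixel colours at known spots in m8 (left half: scale 2.5, offset 140,110)
for p in [(175,187),(206,187),(221,168),(233,206),(168,221),(203,214),(221,232),(190,240),(185,120),(300,40)]:
    print(p,lab[110+int(p[1]/2.5),140+int(p[0]/2.5)], end=' ')
c=cam('side'); np.save('pics/side9.npy',c,allow_pickle=True)
"
```

```text
44.55 (array([ 0.6983492 , -0.00205987,  0.13472539]), np.float64(-43.84084047097716)) 0.019904133536048096 [ 0.24369226 -0.23445089 -0.93269148] [-0.07237568  0.07372985  0.00504652] 0.10331664567883299 20.10428488254547
(175, 187) [120 139 156] (206, 187) [128 141 158] (221, 168) [129 140 158] (233, 206) [137 141 158] (168, 221) [118 139 155] (203, 214) [124 140 156] (221, 232) [118 140 156] (190, 240) [139 126 127] (185, 120) [ 50 139 142] (300, 40) [159 133 157]
```

It pivots on the near rim in the loose pads (moment fell to 0.10 Nm). Continue the arc to tip.

carry_out --rows '[-6,0,-10,0,-6,0,-10,0,-7,0,-9,0,-9,0,-8,0,-9,0,-7,0,-9,0,-7,0,-7,0,-4,0,-7,0,-4,0,0,0,0,0,0,0,0,0]'

```text
time: 45.6
position: [0.655, 0.0381, 0.1914]
tool_rot: [-0.0, 0.927, -0.374, -0.0]
force: [0.3, 1.0, -0.6]
gripper_width: 0.0199
gripper_force: 20.1
```

```bash
python3 -c "
from h import *
s=env.state();print(s['time'],pose(),s['gripper_width'],s['force'],s['moment'],np.hypot(*s['moment'][:2]),s['gripper_force'])
for n in ('side','top'):
    c=cam(n); np.save(f'pics/{n}10.npy',c,allow_pickle=True)
    lab=cv2.cvtColor(c['img'],cv2.COLOR_BGR2LAB).astype(int)
    m=((lab[...,1]>=136)&(lab[...,2]>=150)&(lab[...,0]<145)).astype(np.uint8); m=cv2.morphologyEx(m,cv2.MORPH_OPEN,np.ones((3,3),np.uint8))
    N,l,st,ce=cv2.connectedComponentsWithStats(m)
    print(n,[(ce[i].round().tolist(),int(st[i][4]),onz(c,ce[i],.03)[0][:2].round(3).tolist()) for i in range(1,N) if st[i][4]>12 and 0.3<onz(c,ce[i],.03)[0][0]<.9])
"
```

```text
45.6 (array([0.65499168, 0.03809318, 0.19142951]), np.float64(-43.96872679915455)) 0.019851930637412342 [ 0.30242638  0.98037536 -0.6091747 ] [ 1.64851938e-01 -2.27710879e-02 -1.61117487e-04] 0.16641719828516024 20.086255073547363
side [([234.0, 205.0], 53, [0.594, 0.034]), ([212.0, 208.0], 53, [0.647, 0.086]), ([226.0, 213.0], 51, [0.593, 0.078]), ([236.0, 218.0], 60, [0.552, 0.074]), ([225.0, 226.0], 46, [0.564, 0.124]), ([222.0, 239.0], 45, [0.54, 0.169]), ([236.0, 260.0], 47, [0.458, 0.205])]
top [([198.0, 169.0], 51, [0.6, 0.155]), ([202.0, 184.0], 48, [0.552, 0.142]), ([214.0, 186.0], 52, [0.547, 0.106]), ([192.0, 192.0], 37, [0.529, 0.176]), ([206.0, 196.0], 45, [0.515, 0.132]), ([179.0, 199.0], 40, [0.506, 0.217])]
```

```bash
cat >> h.py <<'E'
def find(n,amin=12,save=None):
    c=cam(n); lab=cv2.cvtColor(c["img"],cv2.COLOR_BGR2LAB).astype(int)
    if save: np.save(save,c,allow_pickle=True)
    m=((lab[...,1]>=136)&(lab[...,2]>=150)&(lab[...,0]<145)).astype(np.uint8); m=cv2.morphologyEx(m,cv2.MORPH_OPEN,np.ones((3,3),np.uint8))
    N,l,st,ce=cv2.connectedComponentsWithStats(m)
    return c,[(ce[i],int(st[i][4])) for i in range(1,N) if amin<st[i][4]<150 and .3<onz(c,ce[i],.03)[0][0]<.9]
def tri(c1,p1,c2,p2):
    o1,d1=ray(c1,p1); o2,d2=ray(c2,p2); d1=d1[0]/np.linalg.norm(d1); d2=d2[0]/np.linalg.norm(d2)
    A=np.c_[d1,-d2]; t=np.linalg.lstsq(A,o2-o1,rcond=None)[0]; a=o1+t[0]*d1; b=o2+t[1]*d2; return (a+b)/2,np.linalg.norm(a-b)
B=np.array([.5716,.1164]); BY=np.radians(46.4)
def inbin(X): d=X[:2]-B; return np.array([np.cos(BY)*d[0]+np.sin(BY)*d[1],-np.sin(BY)*d[0]+np.cos(BY)*d[1],X[2]])
def match():
    c1,a=find("top",save="pics/tl.npy"); c2,b=find("side",save="pics/sl.npy")
    for p,s in a:
        for q,_ in b:
            X,e=tri(c1,p,c2,q)
            if e<.006 and 0<X[2]<.2: print(p.round(),q.round(),s,X.round(3),"err",e.round(4),"bin",inbin(X).round(3))
    print(len(a),len(b))
E
python3 -c "
from h import *
match(); print(env.state()['time'])"
```

```text
[198. 169.] [212. 208.] 48 [0.59  0.143 0.141] err 0.0003 bin [0.032 0.005 0.141]
[202. 184.] [227. 214.] 40 [0.546 0.132 0.128] err 0.0029 bin [-0.007  0.03   0.128]
[202. 184.] [226. 230.] 40 [0.55  0.14  0.042] err 0.0055 bin [0.003 0.032 0.042]
[214. 187.] [234. 206.] 48 [0.538 0.098 0.138] err 0.0009 bin [-0.036  0.011  0.138]
[191. 192.] [227. 214.] 26 [0.521 0.159 0.18 ] err 0.0018 bin [-0.004  0.066  0.18 ]
[191. 192.] [226. 230.] 26 [0.524 0.169 0.102] err 0.0042 bin [0.005 0.071 0.102]
[206. 196.] [237. 218.] 44 [0.511 0.123 0.121] err 0.0022 bin [-0.037  0.049  0.121]
[178. 203.] [226. 230.] 25 [0.49  0.2   0.172] err 0.0034 bin [0.005 0.117 0.172]
6 6
45.8
```

Some nuts left early over the far rim (pan slid forward with only ~25° tilt). Pull the pan back now so the rest end up over the bin.

carry_out --rows '[15,0,0,0,25,0,0,0,20,0,0,0,5,0,0,0,0,0,0,0]'

```text
time: 46.3
position: [0.7031, -0.0106, 0.191]
tool_rot: [0.001, 0.927, -0.376, 0.001]
force: [0.5, -2.6, -0.4]
gripper_width: 0.0196
gripper_force: 20.4
```

```bash
python3 -c "
from h import *
a=np.load('pics/top10.npy',allow_pickle=True).item(); b=np.load('pics/side10.npy',allow_pickle=True).item()
for p in [(192,192),(179,199)]:
  for q in [(225,226),(222,239),(236,260)]: X,e=tri(a,p,b,q); print(p,q,X.round(3),e.round(4))
print('now'); match(); s=env.state(); print(s['time'],pose(),s['force'],s['moment'])"
```

```text
(192, 192) (225, 226) [0.525 0.165 0.119] 0.002
(192, 192) (222, 239) [0.53  0.176 0.051] 0.0078
(192, 192) (236, 260) [ 0.513  0.177 -0.063] 0.0459
(179, 199) (225, 226) [0.5   0.194 0.178] 0.0016
(179, 199) (222, 239) [0.505 0.206 0.116] 0.0036
(179, 199) (236, 260) [0.486 0.209 0.015] 0.047
now
[204. 167.] [214. 213.] 51 [0.602 0.13  0.083] err 0.0015 bin [ 0.03  -0.012  0.083]
[211. 178.] [226. 216.] 45 [0.567 0.111 0.075] err 0.0012 bin [-0.008 -0.     0.075]
[220. 184.] [236. 210.] 55 [0.547 0.082 0.092] err 0.0004 bin [-0.041 -0.006  0.092]
[214. 191.] [237. 220.] 35 [0.527 0.102 0.076] err 0.0002 bin [-0.041  0.022  0.076]
4 4
46.4 (array([ 0.70238737, -0.00839679,  0.19180618]), np.float64(-43.96127197567196)) [ 1.53141791 -1.88465222  1.22177837] [-0.57547525 -0.21511751  0.15830549]
```

carry_out --rows '[0,0,0,0,0,0,0,0]'

```text
time: 46.6
position: [0.7019, -0.0072, 0.1921]
tool_rot: [0.0, 0.928, -0.374, 0.001]
force: [-0.0, -1.2, 1.3]
gripper_width: 0.02
gripper_force: 20.6
```

```bash
python3 -c "
from h import *
match(); s=env.state(); print(s['time'],pose(),s['force'],s['moment'])
# bin rim grey outline in top: any orange-ish blobs near the far side
for f in ('tl','sl'):
    c=np.load(f'pics/{f}.npy',allow_pickle=True).item(); o=np.load(('pics/top8.npy' if f=='tl' else 'pics/side8.npy'),allow_pickle=True).item()
    d=cv2.absdiff(c['img'],o['img']).max(2); m=(d>25).astype(np.uint8); N,l,st,ce=cv2.connectedComponentsWithStats(m)
    print(f,[(ce[i].round().tolist(),st[i].tolist()) for i in range(1,N) if st[i][4]>15])"
```

```text
[220. 184.] [236. 210.] 53 [0.548 0.082 0.089] err 0.0 bin [-0.042 -0.007  0.089]
[205. 185.] [226. 226.] 27 [0.55  0.132 0.058] err 0.0013 bin [-0.004  0.026  0.058]
[214. 191.] [237. 220.] 36 [0.527 0.102 0.075] err 0.0008 bin [-0.041  0.022  0.075]
3 3
46.7 (array([ 0.70185936, -0.00727919,  0.19190185]), np.float64(-43.917393488396016)) [ 0.7454938  -2.00527167  0.91917977] [-0.57802076 -0.23549895  0.12234895]
tl [([306.0, 202.0], [259, 76, 94, 258, 2132]), ([236.0, 178.0], [181, 84, 127, 219, 3687]), ([323.0, 132.0], [307, 122, 32, 24, 195]), ([395.0, 130.0], [341, 127, 106, 8, 388]), ([466.0, 156.0], [451, 133, 37, 55, 166]), ([377.0, 152.0], [342, 149, 70, 8, 266]), ([442.0, 178.0], [434, 169, 19, 23, 38]), ([459.0, 200.0], [454, 194, 12, 14, 19]), ([163.0, 207.0], [160, 202, 8, 12, 38]), ([454.0, 300.0], [379, 275, 124, 58, 380]), ([318.0, 297.0], [312, 295, 13, 5, 39]), ([510.0, 303.0], [508, 299, 4, 8, 20]), ([284.0, 308.0], [278, 300, 11, 20, 84]), ([305.0, 310.0], [297, 302, 17, 22, 141]), ([462.0, 328.0], [400, 306, 107, 49, 279]), ([282.0, 325.0], [281, 321, 3, 9, 16])
[... 911 characters left out ...]
4.0, 151.0], [439, 120, 9, 69, 196]), ([223.0, 131.0], [217, 123, 14, 19, 110]), ([197.0, 136.0], [189, 128, 16, 17, 89]), ([225.0, 141.0], [218, 134, 13, 13, 52]), ([210.0, 140.0], [207, 138, 8, 6, 34]), ([250.0, 148.0], [245, 138, 9, 22, 116]), ([198.0, 145.0], [191, 140, 14, 11, 54]), ([211.0, 146.0], [207, 144, 8, 6, 28]), ([260.0, 151.0], [257, 147, 9, 11, 42]), ([421.0, 158.0], [414, 155, 16, 6, 26]), ([271.0, 184.0], [258, 162, 24, 41, 479]), ([221.0, 197.0], [196, 164, 51, 66, 2107]), ([241.0, 169.0], [238, 168, 8, 4, 22]), ([247.0, 202.0], [246, 198, 3, 9, 19]), ([115.0, 218.0], [109, 214, 12, 9, 33]), ([137.0, 240.0], [116, 230, 45, 18, 79]), ([236.0, 283.0], [233, 280, 8, 7, 38])]
```

carry_out --rows '[-5,0,-12,0,-5,0,-12,0,-5,0,-12,0,0,0,0,0,0,0,0,0]'

```text
time: 47.2
position: [0.6912, 0.0037, 0.2284]
tool_rot: [-0.0, 0.927, -0.374, 0.001]
force: [1.2, -0.7, -2.3]
gripper_width: 0.0198
gripper_force: 20.1
```

```bash
python3 -c "
from h import *
match(); s=env.state(); print(s['time'],pose(),s['force'],s['moment'])
a=np.load('pics/tl.npy',allow_pickle=True).item(); b=np.load('pics/sl.npy',allow_pickle=True).item()
print(tri(a,(163.5,207.5),b,(236.5,283)), onz(a,(163.5,207.5),.0155), onz(b,(236.5,283),.0155))"
```

```text
[203. 184.] [225. 226.] 15 [0.551 0.137 0.061] err 0.0017 bin [0.    0.029 0.061]
1 2
47.3 (array([0.69072152, 0.00250252, 0.22685567]), np.float64(-43.98473065138092)) [ 0.08713    -0.28833272 -2.46526188] [-0.13417356 -0.09544331 -0.02426611]
(array([ 0.45441641,  0.26296399, -0.01884694]), np.float64(0.05958423971580853)) [[0.48007238 0.27084594 0.0155    ]] [[0.41675977 0.26250757 0.0155    ]]
```

```bash
python3 -c "
from h import *
for n in ('top','side'):
    c=cam(n); np.save(f'pics/{n}12.npy',c,allow_pickle=True); o=np.load(f'pics/{n}8.npy',allow_pickle=True).item()
    d=cv2.absdiff(c['img'],o['img']).max(2); m=(d>15).astype(np.uint8); N,l,st,ce=cv2.connectedComponentsWithStats(m)
    for i in range(1,N):
        X=onz(c,ce[i],.0155)[0]
        if st[i][4]>8 and .3<X[0]<.75 and 0<X[1]<.6: print(n,ce[i].round(1),st[i].tolist(),X.round(3),c['img'][l==i].mean(0).round(),o['img'][l==i].mean(0).round())
t=np.load('pics/top12.npy',allow_pickle=True).item(); s=np.load('pics/side12.npy',allow_pickle=True).item()
print('proj top->side',proj(s,[[.480,.271,.0155]]),'side->top',proj(t,[[.417,.2625,.0155]]))
"
```

```text
top [155.7 151.3] [139, 90, 35, 129, 887] [0.663 0.296 0.016] [ 49.  78. 100.] [ 60.  95. 120.]
top [176.2 177.5] [173, 174, 9, 9, 13] [0.576 0.229 0.016] [ 57.  81. 100.] [68. 72. 76.]
top [187.7 188. ] [185, 186, 7, 6, 9] [0.542 0.192 0.016] [56. 75. 89.] [62. 67. 70.]
top [197.4 192.8] [195, 190, 6, 6, 10] [0.526 0.16  0.016] [59. 59. 57.] [41. 41. 40.]
top [199.4 207.8] [194, 194, 9, 26, 59] [0.478 0.154 0.016] [ 64.  99. 126.] [ 55.  85. 107.]
top [218.  209.7] [215, 207, 7, 6, 9] [0.471 0.094 0.016] [ 60.  86. 105.] [60. 70. 78.]
top [168.8 225. ] [165, 220, 9, 11, 61] [0.424 0.254 0.016] [31. 50. 65.] [42. 67. 86.]
side [220.8 193.2] [196, 157, 54, 65, 2170] [0.668 0.011 0.016] [158. 158. 154.] [ 87.  98. 108.]
side [231.  223.6] [213, 217, 33, 13, 220] [0.56  0.096 0.016] [52. 64. 77.] [62. 61. 58.]
side [198.5 228. ] [197, 227, 4, 3, 12] [0.641 0.172 0.016] [80. 89. 94.] [ 84. 102. 115.]
side [162.4 251. ] [113, 232, 110, 44, 732] [0.682 0.308 0.016] [ 81. 117. 143.] [ 97. 139. 169.]
side [232.9 248. ] [216, 242, 35, 15, 112] [0.499 0.169 0.016] [ 89. 128. 155.] [ 78. 111. 134.]
side [235.9 282.2] [230, 275, 13, 13, 83] [0.42  0.261 0.016] [43. 63. 78.] [ 58.  84. 103.]
side [247.1 283.6] [244, 280, 6, 7, 14] [0.388 0.246 0.016] [24. 37. 52.] [38. 56. 68.]
proj top->side [[218.46465116 274.51663414]] side->top [[166.2136426  227.01875379]]
```

Nuts have left the pan (‑2.4 N = pan alone). One nut is on the table near (0.422, 0.257); it can be fetched later. Lift the pan out and carry it back over its old area.

carry_out --rows '[0,0,-20,0,0,0,-35,0,0,0,-35,0,0,0,-30,0,0,0,-15,0,5,20,0,0,5,40,0,0,5,45,0,0,5,45,0,0,5,45,0,0,3,35,0,0,0,13,0,0]'

```text
time: 48.6
position: [0.539, -0.1974, 0.3608]
tool_rot: [0.002, 0.926, -0.378, -0.001]
force: [0.6, -1.3, -2.1]
gripper_width: 0.0201
gripper_force: 20.1
```

```bash
python3 -c "
from h import *
s=env.state(); print(s['time'],pose(),s['force'],s['moment'],s['gripper_width'])
match()
t=np.load('pics/tl.npy',allow_pickle=True).item(); im=t['img'].astype(int)
# pan: bright grey pixels
for f in ('tl','sl'):
    c=np.load(f'pics/{f}.npy',allow_pickle=True).item(); im=c['img'].astype(int); sat=im.max(2)-im.min(2); m=((sat<22)&(im.min(2)>75)).astype(np.uint8)
    N,l,st,ce=cv2.connectedComponentsWithStats(m)
    for i in range(1,N):
        X=onz(c,ce[i],.1)[0]
        if st[i][4]>60 and .3<X[0]<.8 and abs(X[1])<.5: print(f,ce[i].round(),st[i].tolist(),X.round(2))
"
```

```text
48.6 (array([ 0.53895385, -0.19742173,  0.36076834]), np.float64(-44.46739624328172)) [ 0.55772208 -1.31503833 -2.0648027 ] [-0.17975714 -0.12017747  0.02062096] 0.020086168482219644
1 0
tl [197. 118.] [188, 108, 19, 20, 296] [0.75 0.15 0.1 ]
tl [216. 156.] [197, 142, 38, 32, 115] [0.64 0.09 0.1 ]
tl [107. 164.] [98, 156, 18, 19, 271] [0.61 0.43 0.1 ]
tl [205. 192.] [175, 167, 68, 45, 225] [0.52 0.13 0.1 ]
tl [295. 211.] [259, 178, 65, 66, 1845] [ 0.46 -0.15  0.1 ]
tl [142. 215.] [116, 185, 42, 61, 175] [0.46 0.32 0.1 ]
tl [256. 234.] [250, 228, 14, 14, 149] [ 0.39 -0.03  0.1 ]
sl [294. 146.] [270, 118, 50, 57, 2221] [ 0.54 -0.27  0.1 ]
sl [173. 196.] [165, 189, 18, 16, 228] [0.75 0.16 0.1 ]
sl [226. 215.] [194, 194, 60, 43, 598] [0.56 0.12 0.1 ]
sl [176. 213.] [168, 208, 18, 9, 87] [0.69 0.2  0.1 ]
sl [293. 219.] [287, 211, 13, 18, 186] [0.37 0.01 0.1 ]
sl [209. 287.] [168, 273, 69, 45, 507] [0.45 0.35 0.1 ]
sl [145. 292.] [134, 281, 22, 25, 401] [0.59 0.46 0.1 ]
sl [187. 323.] [172, 317, 39, 13, 194] [0.43 0.46 0.1 ]
```

carry_out --rows '[20,0,0,0,35,0,0,0,35,0,0,0,0,0,30,0,0,0,40,0,0,0,40,0,0,0,40,0,0,0,40,0,0,0,25,0,0,0,10,0,0,0,0,0,0,0,0,0]'

```text
time: 49.9
position: [0.6084, -0.2524, 0.1379]
tool_rot: [-0.001, 0.928, -0.373, 0.0]
force: [0.8, -0.2, -1.2]
gripper_width: 0.0199
gripper_force: 20.1
```

carry_out --rows '[2,0,10,0,2,0,10,0,3,0,10,0,3,0,10,0,3,0,10,0,0,0,0,0]'

```text
time: 50.5
position: [0.615, -0.263, 0.0846]
tool_rot: [-0.0, 0.927, -0.375, -0.002]
force: [0.4, 0.5, -0.9]
gripper_width: 0.0195
gripper_force: 19.6
```

```bash
python3 -c "
from h import *
s=env.state(); print(s['time'],pose(),s['force'],s['moment'],s['gripper_width'])"
```

```text
50.5 (array([ 0.61504029, -0.26300262,  0.084609  ]), np.float64(-44.021736174233745)) [ 0.37714019  0.53070518 -0.91035256] [ 0.03267014 -0.03491729 -0.05491169] 0.019480588659911962
```

Mouth has touched and the pan is flattening (force ‑0.9 N). Continue down.

carry_out --rows '[3,0,10,0,3,0,10,0,2,0,10,0,1,0,10,0,1,0,10,0,0,0,8,0,0,0,6,0,0,0,3,0,0,0,0,0,0,0,0,0]'

```text
time: 51.5
position: [0.6234, -0.2694, 0.0202]
tool_rot: [-0.0, 0.927, -0.374, -0.001]
force: [-0.3, 0.3, -2.0]
gripper_width: 0.0197
gripper_force: 19.6
```

```bash
python3 -c "
from h import *
s=env.state(); print(s['time'],pose(),s['force'],s['moment'],s['gripper_width'])"
```

```text
51.5 (array([ 0.62338645, -0.26936807,  0.02017471]), np.float64(-43.943463173241696)) [-0.29453546  0.34878835 -2.00768359] [0.11082937 0.09224245 0.01893246] 0.01971401515939746
```

carry_out --rows '[0,0,3,0,0,0,3,0,0,0,0,0,0,0,0,0]'

```text
time: 51.9
position: [0.6247, -0.2704, 0.0151]
tool_rot: [0.0, 0.927, -0.374, 0.001]
force: [0.4, -0.8, 2.5]
gripper_width: 0.0194
gripper_force: 20.1
```

carry_out --rows '[0,0,0,0,0,0,0,0,0,0,0,0]' --jaw -0.1

```text
time: 52.2
position: [0.6234, -0.2697, 0.0138]
tool_rot: [-0.0, 0.927, -0.374, -0.0]
force: [-0.1, -0.4, -0.9]
gripper_width: 0.0385
gripper_force: 0.0
```

carry_out --rows '[0,0,-20,0,0,0,-40,0,0,0,-45,0,0,0,-45,0,0,0,-45,0,0,0,-40,0,0,0,0,0,0,0,0,0]'

```text
time: 53.0
position: [0.625, -0.27, 0.2529]
tool_rot: [0.0, 0.927, -0.374, 0.003]
force: [-0.8, -0.5, -0.6]
gripper_width: 0.0384
gripper_force: 0.0
```

```bash
python3 -c "
from h import *
match(); s=env.state(); print(s['time'],pose(),rel((.50,.05,.34)))
for n in ('top','side'):
    c=np.load('pics/tl.npy' if n=='top' else 'pics/sl.npy',allow_pickle=True).item()
    lab=cv2.cvtColor(c['img'],cv2.COLOR_BGR2LAB).astype(int)
    # inside lower bin: warm pixels among grey
    poly=proj(c,[[*(B+np.array([np.cos(BY)*x-np.sin(BY)*y,np.sin(BY)*x+np.cos(BY)*y])),z] for x,y,z in [(76,56,.085),(76,-56,.085),(-76,-56,.085),(-76,56,.085)] for x,y in [(x/1000,y/1000)]]).astype(np.int32)
    k=np.zeros(lab.shape[:2],np.uint8); cv2.fillConvexPoly(k,poly,1)
    m=(((lab[...,1]>133)&(lab[...,2]>138))*k).astype(np.uint8); N,l,st,ce=cv2.connectedComponentsWithStats(m)
    print(n,[(ce[i].round().tolist(),st[i].tolist()) for i in range(1,N) if st[i][4]>5])
"
```

```text
[214. 186.] [232. 222.] 35 [0.546 0.105 0.052] err 0.0017 bin [-0.026  0.011  0.052]
1 1
53.1 (array([ 0.6229517 , -0.26977572,  0.24879503]), np.float64(-43.9619807045358)) [-310. -145.  -91.]
top [([207.0, 169.0], [204, 165, 8, 9, 55]), ([204.0, 181.0], [199, 174, 11, 13, 67]), ([214.0, 186.0], [210, 182, 10, 9, 71])]
side [([223.0, 224.0], [211, 219, 27, 10, 128])]
```

carry_out --rows '[-39,-18,-11,0,-39,-18,-11,0,-39,-18,-11,0,-39,-18,-11,0,-39,-18,-12,0,-39,-18,-12,0,-38,-18,-12,0,-38,-19,-11,0,0,0,0,-8.5,0,0,0,-8.5,0,0,0,-8.5,0,0,0,-8.5]'

```text
time: 54.3
position: [0.5001, 0.0494, 0.3385]
tool_rot: [0.0, 0.996, -0.084, -0.002]
force: [0.1, -0.1, 0.5]
gripper_width: 0.0382
gripper_force: 0.0
```

carry_out --rows '[0,0,0,-8.5,0,0,0,-8.5,0,0,0,-8.5,0,0,0,-8.5,0,0,0,-8.5,0,0,0,-8.5,0,0,0,-5.5,0,0,0,0,0,0,0,0]'

```text
time: 55.2
position: [0.5007, 0.0493, 0.3391]
tool_rot: [-0.001, 0.919, 0.394, -0.001]
force: [-0.6, 0.5, 1.0]
gripper_width: 0.038
gripper_force: 0.0
```

```bash
python3 -c "
from h import *
c=cam('wrist'); np.save('pics/w13.npy',c,allow_pickle=True); print(pose())
im=c['img']; lab=cv2.cvtColor(im,cv2.COLOR_BGR2LAB).astype(int); h=cv2.cvtColor(im,cv2.COLOR_BGR2HSV)
m=((lab[...,1]>=135)&(lab[...,2]>=140)&(h[...,2]<235)).astype(np.uint8)
poly=proj(c,[[*(B+np.array([np.cos(BY)*x-np.sin(BY)*y,np.sin(BY)*x+np.cos(BY)*y])),.09] for x,y in [(.089,.069),(.089,-.069),(-.089,-.069),(-.089,.069)]]); print('rim expected px',poly.round())
k=np.zeros(m.shape,np.uint8); cv2.fillConvexPoly(k,poly.astype(np.int32),1)
mm=m*k; N,l,st,ce=cv2.connectedComponentsWithStats(mm)
for i in range(1,N):
    if st[i][4]>40: print(ce[i].round(),st[i].tolist(),inbin(onz(c,ce[i],.02)[0]).round(3))
dt=cv2.distanceTransform(cv2.morphologyEx(mm,cv2.MORPH_OPEN,np.ones((3,3),np.uint8)),cv2.DIST_L2,5)
pk=(dt==cv2.dilate(dt,np.ones((15,15))))&(dt>5); print([(int(u),int(v),round(float(dt[v,u]),1),inbin(onz(c,(u,v),.02)[0]).round(3).tolist()) for v,u in np.argwhere(pk)])
# lower-bin rim: print grey/wood class map coarse
y0,y1=int(poly[:,1].min())-10,int(poly[:,1].max())+12; x0,x1=int(poly[:,0].min())-12,int(poly[:,0].max())+12
sat=im.astype(int).max(2)-im.astype(int).min(2)
for v in range(max(0,y0),min(384,y1),6): print(''.join('N' if mm[v,u] else ('.' if sat[v,u]<30 else '~') for u in range(max(0,x0),min(512,x1),3)))
"
```

```text
(array([0.50085567, 0.04940422, 0.33942441]), np.float64(46.421955331727936))
rim expected px [[194.  -1.]
 [317.  -1.]
 [308. 156.]
 [201. 156.]]
[237.  59.] [227, 49, 20, 21, 259] [0.036 0.024 0.02 ]
[264.  64.] [254, 53, 21, 23, 364] [ 0.029 -0.014  0.02 ]
[240.  82.] [229, 70, 22, 25, 372] [0.006 0.02  0.02 ]
[247. 106.] [237, 94, 22, 24, 412] [-0.027  0.01   0.02 ]
[(235, 59, 6.4, [0.036, 0.027, 0.02]), (236, 60, 6.4, [0.035, 0.025, 0.02]), (264, 66, 9.2, [0.027, -0.014, 0.02]), (241, 82, 9.4, [0.006, 0.019, 0.02]), (247, 106, 10.8, [-0.027, 0.01, 0.02])]
~~~~~...........~~~~N~~~~~~~~~~~~~~~..........~~~
~~~~~...........~~~N~~~~~~~~NN~~~~~...........~~~
~~~~~...........~~~~~~~~~~~~~~~~~~~...........~~~
~~~~~.........................................~~~
~~~~~........................................~~~~
~~~~~~.......................................~~~~
~~~~~~.......................................~~~~
~~~~~~.......................................~~~~
~~~~~~.......................................~~~~
~~~~~~..........NNNNN~....~NNN...............~~~~
~~~~~~.........~NNNNNN~..NNNNNN~.
[... 166 characters left out ...]

~~~~~~..........~NNNNNN~....................~~~~~
~~~~~~..........~NNNNNN.....................~~~~~
~~~~~~..............NNNN....................~~~~~
~~~~~~.............NNNNNNN..................~~~~~
~~~~~~.............NNNNNNN..................~~~~~
~~~~~~..............NNNNNN..................~~~~~
~~~~~~.............~~~~~~N~................~~~~~~
~~~~~~.............~~~~NN~~................~~~~~~
~~~~~~~.............~~~~~~.................~~~~~~
~~~~~~~....................................~~~~~~
~~~~~~~....................................~~~~~~
~~~~~~~....................................~~~~~~
~~~~~~~~~~~~~~~~~~~~~~~~~~~~~..............~~~~~~
~~~~~~~~~~~~~~~~~~~~~~~~~~~~~~~~~~~~~~~~~~~~~~~~~
```

```bash
python3 -c "
from h import *
c=np.load('pics/w13.npy',allow_pickle=True).item(); im=c['img'].astype(int); lab=cv2.cvtColor(c['img'],cv2.COLOR_BGR2LAB).astype(int)
ch=' .:-=+*#%@'
for v in range(40,150,3): print(''.join(ch[min(9,max(0,(lab[v,u,2]-126)//4))] for u in range(205,308,2)), ''.join(ch[min(9,lab[v,u,0]//24)] for u in range(205,308,2)))
"
```

```text
==+*#####+-------------=====----------++++####******
                                                     +-==+****+----:--------=====----------++++#####***+*
 .                                                   +--=======--------------==-----------=+++++*++=+===#
  ..          -====                                  +----------------------===-----------====--------=+#
  ....       :+++++=:       .:::                     +-------------===-------==-----------==-----------+#
   ..  ..  -+++*+*+==:    -==*@##+                   +-----------=======----------=*=+=---------------++#
  ......   =++****++==.  -++++@#%#=                  +-----------===+++==-------===*+*+--======------+++#
  ......   =+*****+++=  :=+++%%%%#+.                 +-----------====++==------===#+**+=-======------++*#
 . .....   -==++**++=-  -+%@@@+%#*+:                 *----------:--==+===-----=*##*=*++=======------+++*#
 .......    -==*+====   -+%%%###*++.                 *--------------==-:-------*##+**+=======-----=++++*#
 ... ...     -====+=.    *#%#*#*++=                  *-------------:----------++++=++==-=====
[... 2068 characters left out ...]
            #+=-----------------------------------++=+-=--++**##
  .......... ..   -======-.                          #+=-=----=----------------------------+**+++++++*###
  .......... ............                            #+--=-==--------------------=---==-++++=+**++++=*###
  ............ ... ...                               #+----=----------------=++++++++++++++++++**++++*###
  ...........                                        #*-===-------+++++++++++++++++++++++++++++++**+=*###
    ...                                              ##*==--++++++++++++++++++++++++++++++++++++++****###
                                                     #%*******************************++++++++++++=*#*#*#
```

carry_out --rows '[10,-44,0,0,10,-44,0,0,10,-44,0,0,10,-44,0,0,0,0,0,0,0,0,0,0]'

```text
time: 55.85
position: [0.4004, 0.2007, 0.3404]
tool_rot: [0.001, 0.918, 0.396, 0.0]
force: [0.1, -0.8, 0.0]
gripper_width: 0.0385
gripper_force: 0.0
```

```bash
cat >> h.py <<'E'
def asc(c,u0,u1,v0,v1,su=3,sv=5,chan=2,base=126,step=4):
    lab=cv2.cvtColor(c["img"],cv2.COLOR_BGR2LAB).astype(int); ch=' .:-=+*#%@'
    for v in range(v0,v1,sv): print("%3d "%v+''.join(ch[min(9,max(0,(lab[v,u,chan]-base)//step))] for u in range(u0,u1,su)))
E
python3 -c "
from h import *
c=cam('wrist'); np.save('pics/w14.npy',c,allow_pickle=True); print(pose())
lab=cv2.cvtColor(c['img'],cv2.COLOR_BGR2LAB).astype(int); h=cv2.cvtColor(c['img'],cv2.COLOR_BGR2HSV)
m=((lab[...,1]>=137)&(lab[...,2]>=142)).astype(np.uint8); m=cv2.morphologyEx(m,cv2.MORPH_OPEN,np.ones((5,5),np.uint8))
N,l,st,ce=cv2.connectedComponentsWithStats(m)
for i in range(1,N):
    if st[i][4]>80: print(ce[i].round(),st[i].tolist(),onz(c,ce[i],.0155)[0].round(3),lab[l==i].mean(0).round())
print(proj(c,[[.422,.257,.0155],[.48,.271,.0155],[*B,0.09],[.448,.378,.09]]).round())
"
```

```text
(array([0.40126623, 0.19924627, 0.34023325]), np.float64(46.50387511503723))
[477.  10.] [459, 0, 41, 21, 576] [0.759 0.132 0.016] [ 80. 141. 153.]
[262.  86.] [258, 81, 10, 10, 86] [0.481 0.26  0.016] [127. 137. 153.]
[389.  97.] [379, 87, 19, 18, 214] [0.605 0.123 0.016] [147. 140. 158.]
[369. 114.] [364, 108, 11, 12, 118] [0.57  0.123 0.016] [158. 140. 159.]
[372. 136.] [363, 126, 20, 21, 359] [0.553 0.094 0.016] [163. 141. 161.]
[[234. 117.]
 [256.  81.]
 [396. 118.]
 [174.  24.]]
```

```bash
python3 -c "
from h import *
c=np.load('pics/w14.npy',allow_pickle=True).item()
asc(c,190,310,40,160,2,4,chan=1,base=127,step=2)
"
```

```text
40                      :::::::::--::----------:--.    .    . .
 44                      ::-:::::-:---------:::----...        ..
 48                      :-::::::---:-:::-------:--:       .   .
 52                      :::::::::--------:---------:....       
 56                      ::::-:::-:--------::------.::....      
 60                      ::::-:-------:::-:--:-----:..:...:.    
 64                      -::::-:---:::::::-:----:--:::.::...:.  
 68                      :-::::-:---:::-:::------:=::::..::. :-:
 72                      ::::::--::-:---:::-::---::--:--:-:-:..:
 76                      :::::---:=-===++==-:::----------::::-::
 80                      :::-:::-====+++==++--::::-::-------::-:
 84                      :::::::===+++++++++=-:--:-::::--=---:::
 88                      ::::::-=+=+++++++++=---::-:--:::------:
 92                      ::::::--==+=++++===:--:---:::-:.::-==--
 96                      :::::----====+++---::-----:..:---..:--=
100                      .::::--:---:::::::-:------:....::-::::-
104 ::::::::::::::-:::::::::::----:-----::-:------: .:....::::::
108 .::-::::-::::::-::::-::-::------:---------:----   .:-...::::
112 :::::-::::-::::::-::::::::-----:----:----:----:     .::...::
116 ::::::::::::::::::::-::-:::------:--:--:------:       ::::..
120 :::::::::::::-::-::::::::-:---:::::::::::::---:.        .:: 
124 ::.::::::::-::::::--===-::::::-::::::::::::::-:.:..       .:
128 ::::::::-:::::::--=====+=-::--::::::::::::::::-...:..       
132 ::-::::::::::.:---=-+=====:::::::::::::::-:-::--...::..     
136 -:::::::.::::::--======++=:::::::::::::::::-:-==:....::.    
140 :::::::::::::::---====+=+-::::::::::-::::::::-:--.. ...::   
144 --:::--.:::::::::---=-==-:::::::::::::-::-:::-:::..:. :.::. 
148 -::::::::::::::.:::::--::-:-:::::::--::::::::----  ..:. ..::
152 :::--::::::::::-::::::::-::::-::::::-:::::::::--.    .:...:.
156 -::::::::::::::---:-::::::::::::::::::::::::::--       :::..
```

```bash
python3 -c "
from h import *
c=np.load('pics/w14.npy',allow_pickle=True).item()
P=onz(c,[(258,87),(231,134)],.0155); print(P.round(4))
E=np.array([.447,.382]); 
for p in P:
    for q in (E,B):
        d=p[:2]-q; print((np.array([np.cos(BY)*d[0]+np.sin(BY)*d[1],-np.sin(BY)*d[0]+np.cos(BY)*d[1]])).round(3))
print(rel((*P[1][:2],.01)),rel((*P[0][:2],.01)))
im=c['img'].astype(int); sat=im.max(2)-im.min(2)
for v in range(30,110,8): print(v, ''.join('.' if sat[v,u]<30 else '~' for u in range(60,260,4)))
"
```

```text
[[0.4758 0.2632 0.0155]
 [0.4009 0.2421 0.0155]]
[-0.066 -0.103]
[0.04  0.171]
[-0.133 -0.063]
[-0.027  0.21 ]
[ 31. -30. 330.] [ 98.  10. 330.]
30 ~~~~~~~~~~~~~..............................~~~~~~~
38 ~~~~~~~~~~~~~..............................~~~~~~~
46 ~~~~~~~~~~~~~..............................~~~~~~~
54 ~~~~~~~~~~~~~~.............................~~~~~~~
62 ~~~~~~~~~~~~~~.............................~~~~~~~
70 ~~~~~~~~~~~~~~.............................~~~~~~~
78 ~~~~~~~~~~~~~~.............................~~~~~~~
86 ~~~~~~~~~~~~~~~............................~~~~~~~
94 ~~~~~~~~~~~~~~~............................~~~~~~~
102 ~~~~~~~~~~~~~~~............................~~~~~~~
```

carry_out --rows '[14,-15,40,0,13,-15,40,0,0,0,45,0,0,0,45,0,0,0,45,0,0,0,45,0,0,0,35,0,0,0,20,0,0,0,10,0,0,0,5,0,0,0,0,0]' --jaw 0.4

```text
time: 57.0
position: [0.3988, 0.2395, 0.0102]
tool_rot: [0.0, 0.919, 0.394, -0.0]
force: [-0.8, 0.7, -0.0]
gripper_width: 0.06
gripper_force: 0.0
```

carry_out --rows '[0,0,0,0,0,0,0,0,0,0,0,0,0,0,0,0,0,0,-20,0,0,0,-40,0,0,0,-40,0,0,0,-40,0,0,0,-20,0,0,0,0,0]' --jaw -1 --grip_force 30

```text
time: 58.0
position: [0.4002, 0.2415, 0.1736]
tool_rot: [0.001, 0.919, 0.395, 0.004]
force: [0.9, -0.5, -0.2]
gripper_width: 0.0288
gripper_force: 29.8
```

```bash
python3 -c "
from h import *
s=env.state(); print(s['time'],pose(),s['gripper_width'])
print(rel((*(B+np.array([np.cos(BY)*.01+np.sin(BY)*.02,np.sin(BY)*.01-np.cos(BY)*.02])),.07)))
"
```

```text
58.0 (array([0.40022162, 0.2414512 , 0.17356848]), np.float64(46.51702558871115)) 0.028773409025091626
[ 37. 230. 104.]
```

carry_out --rows '[7,38,0,0,7,38,0,0,7,38,0,0,7,39,0,0,7,39,0,0,2,38,0,0,0,0,0,0,0,0,40,0,0,0,35,0,0,0,20,0,0,0,9,0,0,0,0,0]'

```text
time: 59.2
position: [0.5882, 0.1084, 0.064]
tool_rot: [-0.001, 0.919, 0.395, -0.002]
force: [-0.0, -0.8, -0.4]
gripper_width: 0.0287
gripper_force: 29.8
```

carry_out --rows '[0,0,0,0,0,0,0,0,0,0,0,0,0,0,-35,0,0,0,-45,0,0,0,-45,0,0,0,-30,0,0,0,0,0,0,0,0,0]' --jaw 0.0

```text
time: 60.1
position: [0.591, 0.1087, 0.2229]
tool_rot: [0.001, 0.919, 0.395, 0.001]
force: [0.1, 0.4, -0.2]
gripper_width: 0.0429
gripper_force: 0.0
```

```bash
python3 -c "
from h import *
s=env.state(); print(s['time'],pose(),s['gripper_width'],s['force'])
A=np.array([.4758,.2632]); ey=np.array([-np.sin(BY),np.cos(BY)]); T=A-.008*ey; print(T,rel((*T,.012)), rel((*T,.012),h=-43.5))
"
```

```text
60.1 (array([0.59102695, 0.10870217, 0.22290114]), np.float64(46.52062210945244)) 0.04294863895730538 [ 0.11803246  0.39402703 -0.23084263]
[0.48159337 0.25768304] [  33. -182.  211.] [-182.  -33.  211.]
```

carry_out --rows '[8,-45,0,0,8,-45,0,0,8,-46,0,0,9,-46,0,0,0,0,0,-8.5,0,0,0,-8.5,0,0,0,-8.5,0,0,0,-8.5,0,0,0,-8.5,0,0,0,-8.5,0,0,0,-8.5,0,0,0,-8.5]' --jaw 0.4

```text
time: 61.3
position: [0.4799, 0.2567, 0.2195]
tool_rot: [-0.001, 0.538, 0.843, -0.001]
force: [-0.2, -0.6, 0.6]
gripper_width: 0.0602
gripper_force: 0.0
```

carry_out --rows '[0,0,0,-8.5,0,0,0,-8.5,0,0,0,-5,0,0,0,0]'

```text
time: 61.7
position: [0.48, 0.2569, 0.2194]
tool_rot: [-0.001, 0.37, 0.929, -0.001]
force: [0.8, 0.6, -1.0]
gripper_width: 0.0598
gripper_force: 0.0
```

```bash
python3 -c "
from h import *
s=env.state(); print(s['time'],pose(),s['gripper_width'],s['force'])
print(rel((.4816,.2577,.012)))
c,a=find('top'); print([(p.round(),onz(c,p,.0155)[0].round(3)) for p,_ in a])
"
```

```text
61.7 (array([0.4799949 , 0.25685702, 0.21941082]), np.float64(136.53018623295475)) 0.05981633815888584 [ 0.77779419  0.5731077  -1.02776638]
[ -1.   2. 207.]
[(array([215., 176.]), array([0.578, 0.103, 0.016])), (array([213., 186.]), array([0.548, 0.109, 0.016]))]
```

carry_out --rows '[-1,2,40,0,0,0,45,0,0,0,45,0,0,0,35,0,0,0,22,0,0,0,12,0,0,0,6,0,0,0,2,0,0,0,0,0]'

```text
time: 62.65
position: [0.4838, 0.259, 0.0153]
tool_rot: [0.001, 0.371, 0.929, 0.001]
force: [0.4, -0.5, 0.1]
gripper_width: 0.0597
gripper_force: 0.0
```

carry_out --rows '[0,0,0,0,0,0,0,0,0,0,0,0,0,0,0,0,0,0,-20,0,0,0,-40,0,0,0,-40,0,0,0,-40,0,0,0,-20,0,0,0,0,0]' --jaw -1 --grip_force 30

```text
time: 63.65
position: [0.4849, 0.2601, 0.1776]
tool_rot: [0.002, 0.37, 0.929, 0.002]
force: [-0.2, 0.2, -0.3]
gripper_width: 0.0319
gripper_force: 28.1
```

```bash
python3 -c "
from h import *
s=env.state(); print(s['time'],pose(),s['gripper_width'])
print(rel((*(B+np.array([np.cos(BY)*-.015+np.sin(BY)*.025,np.sin(BY)*-.015-np.cos(BY)*.025])),.07)))
"
```

```text
63.65 (array([0.48493997, 0.26005032, 0.17762475]), np.float64(136.50771274027284)) 0.0318657334306299
[-187.  -60.  108.]
```

carry_out --rows '[-35,-12,0,0,-35,-12,0,0,-36,-12,0,0,-36,-12,0,0,-35,-12,0,0,0,0,0,0,0,0,40,0,0,0,35,0,0,0,20,0,0,0,12,0,0,0,0,0]'

```text
time: 64.75
position: [0.5696, 0.0934, 0.066]
tool_rot: [-0.001, 0.37, 0.929, -0.0]
force: [-0.5, -0.5, 0.2]
gripper_width: 0.0306
gripper_force: 28.7
```

carry_out --rows '[0,0,0,0,0,0,0,0,0,0,0,0,0,0,-35,8.5,0,0,-45,8.5,0,0,-45,8.5,0,0,-45,8.5,0,0,-45,8.5,0,0,-40,8.5,0,0,0,8.5,0,0,0,8.5,0,0,0,8.5]' --jaw 0.0

```text
time: 65.95
position: [0.5702, 0.0936, 0.3237]
tool_rot: [0.001, 0.867, 0.498, 0.001]
force: [-0.4, 0.5, -0.3]
gripper_width: 0.043
gripper_force: 0.0
```

carry_out --rows '[-20,10,0,8.5,-20,10,0,5,-20,10,0,0,0,0,0,0,0,0,0,0]'

```text
time: 66.45
position: [0.5577, 0.0278, 0.3228]
tool_rot: [0.0, 0.919, 0.395, 0.0]
force: [-0.2, 0.6, 0.7]
gripper_width: 0.0425
gripper_force: 0.0
```

```bash
python3 -c "
from h import *
s=env.state(); print(s['time'],pose(),s['gripper_width'])
c=cam('wrist'); np.save('pics/w15.npy',c,allow_pickle=True)
P=proj(c,[[*(B+np.array([np.cos(BY)*x-np.sin(BY)*y,np.sin(BY)*x+np.cos(BY)*y])),.09] for x,y in [(.089,.069),(.089,-.069),(-.089,-.069),(-.089,.069)]]); print(P.round())
u0,v0=np.maximum(P.min(0)-8,0).astype(int); u1,v1=np.minimum(P.max(0)+8,[511,383]).astype(int)
asc(c,u0,u1,v0,v1,2,4)
"
```

```text
66.45 (array([0.55774051, 0.02776292, 0.32278236]), np.float64(46.4908383779675)) 0.04254636736241035
[[140.  18.]
 [266.  19.]
 [264. 178.]
 [154. 177.]]
 10 %%%%%%%%%%%%%%%%%%%%%%%%%%%%#%%######%%%%%%%%%%%%%%%%%%%%%###%%%#####%%
 14 %%%%%%%%%%%%%%%%%%%%%%%%%%###%###%####%#%%%%%%%%%%%%%%%%%%%%###%%%###%%
 18 %%%%%-   ..........:-+%%%%%###%##%%######%%%%%%%%%%%###*#%%%%###%%%####
 22 %%%%%-                .%%%######%%#%######%%#%%%%%%%.               *##
 26 %%%%%=                . :%%#######%%#%######%%%%%%%%                #%%
 30 %%%%%*       ....... .   %%%%%######%#########%#%%#%.               #%%
 34 %%%%%#     .. .. .    .                                 .   .       *%%
 38 %%%%%%     ..-  ...........              .             .. ..        #%%
 42 #%%%%%.    .  ..... ... .. .               .           .......      ##%
 46 ##%%%%:    .         ..    . .                        ....  ...     %%%
 50 %####%-               . ....                                        %%%
 54 ###%##=    .          .    .                                        %%%
 58 ######+               .   .  
[... 1698 characters left out ...]
           :****
150 %%%%%%%%%%.   ..........          -=========.                     -****
154 #%%%#%%%%%:    . .....              .::::..                       -****
158 %#%%%#%%%%-    ....    .. .        .                              =****
162 %%%%%%%%#%-    .. . ......                                        -****
166 %%%###%%%%+      ...                                              -****
170 %%##%##%%%*                                                       =****
174 %%%%#####%%                                                       =****
178 #%%%%%####%%%%%%######%%%%%%%%%%%%%#*+++**++*+++++++++========----*****
182 +##%%%%%%###%%%%%%#####%%%%%%%%%%%%%%********************+*************
```

```bash
cat >> h.py <<'E'
def rect(c,guess,z=.09,th=137,rad=.13):
    lab=cv2.cvtColor(c["img"],cv2.COLOR_BGR2LAB).astype(int); m=(lab[...,2]<th).astype(np.uint8)
    # keep only pixels that project near the guess
    vv,uu=np.mgrid[0:384,0:512]; X=onz(c,np.c_[uu.ravel(),vv.ravel()].astype(float),z)[:,:2]; near=(np.linalg.norm(X-guess,axis=1)<rad).reshape(384,512)
    m=cv2.morphologyEx(m*near.astype(np.uint8),cv2.MORPH_OPEN,np.ones((3,3),np.uint8)); cs,_=cv2.findContours(m,cv2.RETR_EXTERNAL,cv2.CHAIN_APPROX_NONE)
    k=max(cs,key=cv2.contourArea)[:,0].astype(float); P=onz(c,k,z)[:,:2]
    (cx,cy),(w,h),a=cv2.minAreaRect((P*1000).astype(np.float32)); 
    if w<h: w,h,a=h,w,a+90
    return np.array([cx,cy]).round(1),round(w,1),round(h,1),round(a%180,2),len(k)
E
python3 -c "
from h import *
c=np.load('pics/w15.npy',allow_pickle=True).item()
for th in (134,137,140): print(rect(c,B,th=th))
c2=np.load('pics/w2.npy',allow_pickle=True).item(); print('check nested',rect(c2,B,z=.126))
s=env.state(); print(s['position'])
t=np.load('pics/tl.npy',allow_pickle=True).item(); print(rect(t,B),rect(t,np.array([.447,.382])))
"
```

```text
(array([572.2, 116.6]), 177.2, 137.5, 45.85, 564)
(array([572.2, 116.6]), 177.7, 138.0, 45.79, 566)
(array([572.3, 116.6]), 177.9, 138.3, 45.72, 567)
check nested (array([571.5, 117.6]), 177.9, 137.7, 46.46, 608)
[0.55774637 0.02886289 0.32282107]
(array([571.7, 115.7]), 180.1, 138.5, 45.76, 153) (array([444.3, 380.3]), 182.6, 141.4, 46.59, 161)
```

Lower bin measured at (572.2, 116.6) mm, yaw 45.8°, size 177.7 x 138 — matches the given size. Seven nut blobs in it. Now measure the empty bin.

carry_out --rows '[17,-45,0,0,17,-45,0,0,17,-45,0,0,17,-46,0,0,17,-46,0,0,18,-46,0,0,0,0,0,0,0,0,0,0,0,0,0,0]'

```text
time: 67.4
position: [0.4307, 0.2901, 0.3223]
tool_rot: [0.0, 0.919, 0.395, -0.0]
force: [0.3, -0.8, -0.1]
gripper_width: 0.0428
gripper_force: 0.0
```

```bash
python3 -c "
from h import *
c=cam('wrist'); np.save('pics/w16.npy',c,allow_pickle=True); print(pose())
for th in (134,137): r=rect(c,np.array([.446,.381]),th=th); print(r)
m=r[0]/1000; a=np.radians(r[3]); ex=np.array([np.cos(a),np.sin(a)]); ey=np.array([-ex[1],ex[0]])
for s in (1,-1): G=m+.011*ex+s*.064*ey; print(s,G.round(4),np.hypot(*G),rel((*G,.062)))
lab=cv2.cvtColor(c['img'],cv2.COLOR_BGR2LAB).astype(int)
# which end is dipped: sample wall height cue via rim pixels at both ends
for e in (1,-1):
    for y in (0,.02,-.02): p=proj(c,[[*(m+e*.085*ex+y*ey),.09]])[0].astype(int); print(e,y,p,lab[p[1],p[0]])
"
```

```text
(array([0.43127579, 0.28925455, 0.32216551]), np.float64(46.438680656252544))
(array([445.5, 383.1]), 176.8, 137.4, 46.63, 568)
(array([445.2, 383. ]), 176.9, 137.9, 46.93, 569)
1 [0.406  0.4347] 0.5948124592377686 [  88. -119.  260.]
-1 [0.4995 0.3473] 0.6083617038871836 [ 89.   9. 260.]
1 0 [200  18] [190 134 158]
1 0.02 [182  18] [211 131 160]
1 -0.02 [218  18] [192 134 158]
-1 0 [207 171] [178 127 126]
-1 0.02 [191 171] [179 126 126]
-1 -0.02 [223 171] [178 126 126]
```

carry_out --rows '[45,5,0,0,44,4,0,0,0,0,45,0,0,0,45,0,0,0,45,0,0,0,40,0,0,0,30,0,0,0,15,0,0,0,0,0,0,0,0,0]' --jaw -0.2

```text
time: 68.45
position: [0.4996, 0.3486, 0.1035]
tool_rot: [-0.0, 0.919, 0.394, 0.001]
force: [0.5, 0.5, 0.5]
gripper_width: 0.0338
gripper_force: 0.0
```

```bash
python3 -c "
from h import *
print(pose(),rel((.4995,.3473,.064)))"
```

```text
(array([0.49961392, 0.3486427 , 0.10345424]), np.float64(46.43717861465885)) [-1.  1. 39.]
```

carry_out --rows '[-1,1,20,0,0,0,13,0,0,0,6,0,0,0,0,0,0,0,0,0]'

```text
time: 68.95
position: [0.4984, 0.3474, 0.0634]
tool_rot: [-0.0, 0.919, 0.395, 0.0]
force: [-0.5, 0.6, 0.2]
gripper_width: 0.0339
gripper_force: 0.0
```

carry_out --rows '[0,0,0,0,0,0,0,0,0,0,0,0,0,0,0,0]' --jaw -1 --grip_force 80

```text
time: 69.35
position: [0.4987, 0.3485, 0.0657]
tool_rot: [-0.001, 0.919, 0.395, 0.001]
force: [-2.5, -2.3, 8.6]
gripper_width: 0.0098
gripper_force: 77.6
```

```bash
python3 -c "
from h import *
s=env.state(); print(pose(),s['force'],s['gripper_width'])"
```

```text
(array([0.4987338 , 0.3485075 , 0.06568596]), np.float64(46.505622001481875)) [-2.54063845 -2.25992668  8.619362  ] 0.009831181392932545
```

carry_out --rows '[0,0,-10,0,0,0,-20,0,0,0,-30,0,0,0,-40,0,0,0,-40,0,0,0,-40,0,0,0,-10,0,0,0,0,0]'

```text
time: 70.15
position: [0.4993, 0.3481, 0.2564]
tool_rot: [-0.0, 0.919, 0.395, 0.003]
force: [0.4, 0.2, -1.2]
gripper_width: 0.0094
gripper_force: 78.1
```

carry_out --rows '[0,0,0,-8.5,0,0,0,-8.5,0,0,0,-8.5,0,0,0,-8.5,0,0,0,-8.5,0,0,0,-8.5,0,0,0,-8.5,0,0,0,-8.5,0,0,0,-8.5,0,0,0,-8.5,0,0,0,-8.5,0,0,0,-8.5]'

```text
time: 71.35
position: [0.4975, 0.3458, 0.2505]
tool_rot: [-0.001, 0.268, 0.963, -0.002]
force: [-0.1, 0.6, -1.7]
gripper_width: 0.0091
gripper_force: 78.2
```

carry_out --rows '[0,0,0,-8.5,0,0,0,-8.5,0,0,0,-8.5,0,0,0,-8.5,0,0,0,-8.5,0,0,0,-8.5,0,0,0,-8.5,0,0,0,-8.5,0,0,0,-8.5,0,0,0,-0.5,0,0,0,0,0,0,0,0]'

```text
time: 72.55
position: [0.498, 0.3467, 0.2524]
tool_rot: [-0.001, -0.386, 0.922, -0.0]
force: [0.7, 1.1, -1.7]
gripper_width: 0.009
gripper_force: 78.2
```

```bash
python3 -c "
from h import *
s=env.state(); print(s['time'],pose(),s['force'],s['moment'],s['gripper_width'],s['joint_pos'][6])
a=np.radians(45.8); ex=np.array([np.cos(a),np.sin(a)]); ey=np.array([-ex[1],ex[0]]); m=np.array([.5722,.1166])
T=m-.011*ex+.064*ey; print(T,rel((*T,.25)))"
```

```text
72.55 (array([0.49802593, 0.34670331, 0.25235106]), np.float64(-134.5769836777513)) [ 0.6983909   1.14803151 -1.70121875] [ 0.10366041  0.07515403 -0.01076802] 0.009037907434936775 1.1250537438974668
[0.5186489  0.15333255] [ 123. -150.    2.]
```

carry_out --rows '[15,-18,0,0,25,-31,0,0,30,-36,0,0,28,-34,0,0,18,-22,0,0,7,-9,0,0,0,0,0,0,0,0,0,0,0,0,0,0]'

```text
time: 73.45
position: [0.5183, 0.157, 0.2537]
tool_rot: [0.0, -0.389, 0.921, 0.001]
force: [-0.6, 0.4, -1.6]
gripper_width: 0.0091
gripper_force: 78.2
```

```bash
python3 -c "
from h import *
s=env.state(); print(s['time'],pose(),s['force'])
print(rel((.5186,.1533,.25)))
c=cam('top'); print('held rim top',rect(c,np.array([.5722,.1166]),z=s['position'][2]+.025,th=137))
z=s['position'][2]+.025; w=cam('wrist'); print('wrist',rect(w,np.array([.5722,.1166]),z=z,th=137))
"
```

```text
73.45 (array([0.51833767, 0.15700241, 0.25372843]), np.float64(-134.24455792072857)) [-0.60263417  0.4318003  -1.60064601]
[ 2. -3.  4.]
held rim top (array([541.9, 129. ]), 224.2, 198.4, 44.13, 230)
wrist (array([533. , 129.4]), 185.4, 137.1, 135.85, 1359)
```

carry_out --rows '[2,-3,20,0,0,0,30,0,0,0,25,0,0,0,10,0,0,0,0,0,0,0,0,0,0,0,0,0]'

```text
time: 74.25
position: [0.521, 0.1518, 0.17]
tool_rot: [0.001, -0.387, 0.922, 0.0]
force: [0.3, 0.3, -0.7]
gripper_width: 0.0089
gripper_force: 78.3
```

```bash
python3 -c "
from h import *
s=env.state(); print(s['time'],pose(),s['force'],rel((.5186,.1533,.1477)))"
```

```text
74.25 (array([0.52095663, 0.15178747, 0.16998054]), np.float64(-134.44640743606345)) [ 0.25570946  0.33914966 -0.6786529 ] [ 1.  3. 22.]
```

carry_out --rows '[0,2,4,0,0,0,0,0,0,0,0,0,0,0,0,0]'

```text
time: 74.65
position: [0.5187, 0.1521, 0.1645]
tool_rot: [0.0, -0.387, 0.922, -0.0]
force: [0.3, -0.1, -1.3]
gripper_width: 0.0089
gripper_force: 78.2
```

carry_out --rows '[0,0,0,0,0,0,0,0]'

```text
time: 74.85
position: [0.5186, 0.1521, 0.1644]
tool_rot: [0.0, -0.387, 0.922, 0.0]
force: [-0.0, -0.5, -1.0]
gripper_width: 0.009
gripper_force: 78.2
```

```bash
python3 -c "
from h import *
s=env.state(); print(s['time'],pose(),s['force'],rel((.5186,.1533,.1477)))"
```

```text
74.85 (array([0.51861641, 0.15208338, 0.1643647 ]), np.float64(-134.4801314180917)) [-0.00527941 -0.48095217 -0.97606245] [-1.  1. 17.]
```

carry_out --rows '[-1,1,3,0,0,0,3,0,0,0,2,0,0,0,0,0,0,0,0,0]'

```text
time: 75.35
position: [0.5185, 0.1535, 0.1562]
tool_rot: [-0.0, -0.387, 0.922, 0.0]
force: [0.1, -0.1, -1.2]
gripper_width: 0.0095
gripper_force: 78.2
```

carry_out --rows '[0,0,2,0,0,0,2,0,0,0,0,0,0,0,0,0]'

```text
time: 75.75
position: [0.5187, 0.1541, 0.1532]
tool_rot: [0.0, -0.387, 0.922, -0.0]
force: [-2.9, 0.1, 4.9]
gripper_width: 0.0088
gripper_force: 78.4
```

carry_out --rows '[0,0,2,0,0,0,0,0]'

```text
time: 75.95
position: [0.5193, 0.1539, 0.1516]
tool_rot: [0.001, -0.387, 0.922, -0.001]
force: [-3.8, -0.3, 8.2]
gripper_width: 0.0093
gripper_force: 81.8
```

carry_out --rows '[0,0,0,0,0,0,0,0,0,0,0,0]' --jaw -0.3

```text
time: 76.25
position: [0.5186, 0.1531, 0.1498]
tool_rot: [-0.0, -0.387, 0.922, 0.0]
force: [0.5, -0.2, 0.9]
gripper_width: 0.0302
gripper_force: 0.0
```

carry_out --rows '[0,0,-15,0,0,0,-30,0,0,0,-40,0,0,0,-40,0,0,0,-40,0,0,0,-30,0,0,0,0,0,0,0,0,0]'

```text
time: 77.05
position: [0.5188, 0.154, 0.3466]
tool_rot: [0.001, -0.387, 0.922, -0.001]
force: [-0.1, -0.3, -0.5]
gripper_width: 0.03
gripper_force: 0.0
```

```bash
python3 -c "
from h import *
s=env.state(); print(s['time'],pose(),s['force'],rel((*(np.array([.5722,.1166])),.3)))
t=cam('top'); np.save('pics/t20.npy',t,allow_pickle=True)
sd=cam('side'); np.save('pics/s20.npy',sd,allow_pickle=True)
for z in (.09,.126,.172): print(z,rect(t,np.array([.5722,.1166]),z=z))
"
```

```text
77.05 (array([0.51877124, 0.15395103, 0.34658944]), np.float64(-134.46302910700817)) [-0.07296845 -0.33395268 -0.49118598] [-11. -64.  47.]
0.09 (array([557.2, 143.4]), 226.7, 198.3, 45.31, 199)
0.126 (array([556.7, 144.8]), 228.3, 198.4, 47.49, 205)
0.172 (array([555.4, 144.8]), 227.5, 196.0, 47.49, 210)
```

carry_out --rows '[-28,-5,-18,0,-28,-5,-18,0,-29,-5,-19,0,0,0,0,0,0,0,0,0,0,0,0,0]'

```text
time: 77.75
position: [0.5879, 0.2028, 0.3984]
tool_rot: [-0.002, -0.387, 0.922, -0.0]
force: [0.3, -0.1, -1.7]
gripper_width: 0.0298
gripper_force: 0.0
```

```bash
python3 -c "
from h import *
print(pose()); w=cam('wrist'); np.save('pics/w21.npy',w,allow_pickle=True); g=np.array([.5722,.1166])
for z in (.126,.172): print(z,rect(w,g,z=z))
asc(w,110,330,0,230,3,6)
t=cam('top'); np.save('pics/t21.npy',t,allow_pickle=True)
"
```

```text
(array([0.58787641, 0.20275957, 0.39843731]), np.float64(-134.45673360439432))
0.126 (array([581.4, 121.3]), 220.2, 157.9, 45.06, 600)
0.172 (array([582.9, 129. ]), 210.3, 143.0, 45.06, 624)
  0 ++++++++++++++++==+++****************+%%%%%%#%%%@@@##%%%%%++=    ===:     
  6 +**+++++++++++*+*++++**+***************#%%%%@%%%%%%%%%%%%%%*+=-           
 12 *************+******+*******************%%@%%%@%%@%%%%%%%%%%%=====-       
 18 **********************+******************%@%@%%%%%#%%%%##%#%##++==-       
 24 ************.           -***************%%%@           %####%%#+=+.       
 30 ************:            =*++************%%%           %%########=-       
 36 ************=                                      .   #%%%########       
 42 *************                               .     .    ###%######%##-     
 48 *************                             . .          ####%%##%%#####*   
 54 **+**********                                         .%%%%##%###%####%##%
 60 ****++*******.                                        .%%%%%%#%####%%%####
 66 *******+*****:                      
[... 1471 characters left out ...]
********........:==------------------------=----%%%%%%@%%%%%%%%%%%%%
186 %%%%%%%%***+++++++==-...+############%##%%%%%##%###%%%%%%%%%%@%%%%%@%%%%%%
192 %%%%%%%%%%:      .+**+:..*##########%%%%%#%%%%%%%%%##%%%%%%@@@@@@%%%%%%%%%
198 %%%%%%%%.           ##*:.*#########%%%%%%%##%%%%%#%%%%%%%%@%%%%%%%%%%%%%%%
204 %%%%%%%.             %#:-#######%####%%%%%%%%%#%%%%%%%%%%%%%%@%@%%%%%%%%%@
210 %%%%%%%              %#*#%######%#%####%%%%%%%%%#%@%%%%%%%%%%%%%@%%%%%%%%%
216 %%%%%%%#            -%##############%%%%#%%%%%%%%%%%@%%%%%%%%%%%#**#*%%%%%
222 %%%%%%%%%.         ####%############%##%%%#%%%%@%%%%%%%%%%%%%%*#*******%%%
228 %%%%%%%%%%%%+::-*########%#%####%#####%#%%%##%%%%%%%%%%%%@%%%************%
```

```bash
python3 -c "
from h import *
w=np.load('pics/w21.npy',allow_pickle=True).item()
lab=cv2.cvtColor(w['img'],cv2.COLOR_BGR2LAB).astype(int); m=(lab[...,2]<137).astype(np.uint8); m[181:]=0; m[:22]=0; m[:,:135]=0; m[:,300:]=0
m=cv2.morphologyEx(m,cv2.MORPH_OPEN,np.ones((7,7),np.uint8)); cs,_=cv2.findContours(m,cv2.RETR_EXTERNAL,cv2.CHAIN_APPROX_NONE); k=max(cs,key=cv2.contourArea)[:,0].astype(float)
for z in (.126,.165,.172,.18):
    (cx,cy),(a,b),t=cv2.minAreaRect((onz(w,k,z)[:,:2]*1000).astype(np.float32)); print(z,round(cx,1),round(cy,1),round(a,1),round(b,1),round(t,1))
ct=m*0; print(k.min(0),k.max(0))
# top view
t=np.load('pics/t21.npy',allow_pickle=True).item(); s=np.load('pics/s20.npy',allow_pickle=True).item()
print('top',rect(t,np.array([.5722,.1166]),z=.172,rad=.12))
"
```

```text
0.126 574.5 115.6 196.8 154.7 45.6
0.165 571.3 119.1 178.3 140.2 45.6
0.172 570.7 119.8 175.0 137.6 45.6
0.18 570.0 120.5 171.2 134.6 45.6
[146.  22.] [272. 180.]
top (array([554.7, 136.2]), 226.9, 184.4, 44.59, 201)
```

```bash
python3 -c "
from h import *
w=np.load('pics/w21.npy',allow_pickle=True).item()
lab=cv2.cvtColor(w['img'],cv2.COLOR_BGR2LAB).astype(int); m=(lab[...,2]<137).astype(np.uint8); m[181:]=0; m[:20]=0; m[:,:135]=0; m[:,300:]=0
def edge(rows,side):
    u=[]; 
    for v in rows: xs=np.where(m[v])[0]; u.append(xs.min()-.5 if side<0 else xs.max()+.5)
    return np.polyfit(rows,u,1)
R=np.arange(40,172); L=edge(R,-1); Rr=edge(R,1)
for v in (40,100,170):
    P=onz(w,[(np.polyval(L,v),v),(np.polyval(Rr,v),v)],.172); print(v,'width mm',np.linalg.norm(P[0]-P[1])*1000)
cols=list(range(152,168))+list(range(248,268))
def ve(c0,c1):
    return [(np.where(m[15:185,u])[0].min()+15,np.where(m[15:185,u])[0].max()+15) for u in (c0,c1)]
a,b=ve(160,262); 
for u,(t,bb) in ((160,a),(262,b)):
    P=onz(w,[(u,t-.5),(u,bb+.5)],.172); print(u,t,bb,'length mm',np.linalg.norm(P[0]-P[1])*1000)
t=np.load('pics/t21.npy',allow_pickle=True).item()
im=t['img'].astype(int); sat=im.max(2)-im.min(2); 
print('pan',rect(t,np.array([.512,-.163]),z=.02,th=137,rad=.12))
s=np.load('pics/s20.npy',allow_pickle=True).item(); print('pan side',rect(s,np.array([.512,-.163]),z=.02,th=137,rad=.12))
for n,c in (('top',t),('side',s)):
    c,a=find(n) if 0 else (c,None)
for nm,p,z in [('jar',(.756,.149),.095),('mug',(.356,.145),.085),('cup',(.392,-.028),.062),('timer',(.619,.444),.052)]:
    pass
"
```

```text
40 width mm 137.77604472947547
100 width mm 137.52919226672026
170 width mm 137.2422004741894
160 20 180 length mm 178.5543850283573
262 20 179 length mm 176.73628273909625
pan (array([ 516.4, -166.5]), 171.6, 135.6, 136.26, 142)
pan side (array([ 518.8, -166.3]), 202.9, 142.4, 135.81, 142)
```

```bash
python3 -c "
from h import *
t=cam('top'); s=cam('side'); ce={}
for n,c in (('t',t),('s',s)):
    lab=cv2.cvtColor(c['img'],cv2.COLOR_BGR2LAB).astype(int)
    G=np.array([.60,-.25]); vv,uu=np.mgrid[0:384,0:512]; X=onz(c,np.c_[uu.ravel(),vv.ravel()].astype(float),.04)[:,:2]; near=(np.linalg.norm(X-G,axis=1)<.075).reshape(384,512)
    m=(near&(lab[...,0]<75)&(lab[...,1]>137)).astype(np.uint8); N,l,st,cc=cv2.connectedComponentsWithStats(m); i=1+np.argmax(st[1:,4]); ce[n]=cc[i]; print(n,cc[i].round(1),st[i].tolist())
    N,l,st,cc=cv2.connectedComponentsWithStats(m)
X,e=tri(t,ce['t'],s,ce['s']); print('handle centroid',X.round(4),'err',e.round(4))
for n in('top','side'):
    c,a=find(n); print(n,[(p.round().tolist(),k,onz(c,p,.0155)[0].round(3).tolist()) for p,k in a])
print(env.state()['time'])
"
```

```text
t [327.8 161.5] [325, 159, 7, 6, 11]Traceback (most recent call last):
  File "<string>", line 7, in <module>
    m=(near&(lab[...,0]<75)&(lab[...,1]>137)).astype(np.uint8); N,l,st,cc=cv2.connectedComponentsWithStats(m); i=1+np.argmax(st[1:,4]); ce[n]=cc[i]; print(n,cc[i].round(1),st[i].tolist())
                                                                                                                   ~~~~~~~~~^^^^^^^^^^
    return _wrapfunc(a, 'argmax', axis=axis, out=out, **kwds)
    return bound(*args, **kwds)
ValueError: attempt to get argmax of an empty sequence
```

```bash
python3 -c "
from h import *
t=cam('top'); s=cam('side'); ce={}
for n,c,L in (('t',t,80),('s',s,105)):
    lab=cv2.cvtColor(c['img'],cv2.COLOR_BGR2LAB).astype(int)
    p0=proj(c,[[.575,-.22,.035]])[0]; p1=proj(c,[[.634,-.277,.035]])[0]; p=(p0+p1)/2; u,v=p.round().astype(int); print(n,'expected handle ends',p0.round(1),p1.round(1))
    for vv in range(v-14,v+15,2): print(vv,' '.join('%3d/%3d'%(lab[vv,uu,0],lab[vv,uu,1]) for uu in range(u-16,u+17,4)))
for n in('top','side'):
    c,a=find(n); print(n,[(p.round().tolist(),k,onz(c,p,.0155)[0].round(3).tolist()) for p,k in a])
"
```

```text
t expected handle ends [315.7 175.6] [333. 157.]
152 103/133 104/133 103/134 103/134 104/134 104/134 106/133 105/135 113/134
154  98/133  98/133  99/133  98/133  98/133 101/133  86/133 100/133  99/133
156  93/133  90/133  92/132  92/133  93/132  93/133  38/137  94/133  74/133
158  93/133  93/132  94/133  95/133  96/133  78/134 106/128  76/133  52/132
160 104/133 103/133 102/133 102/133  99/133  36/137  61/132  61/131  51/130
162 106/134 106/133 106/134 107/134  82/133  36/138  24/136  52/132  53/131
164 107/134 107/134 109/134 107/134  37/138  36/136  96/133  54/132  53/132
166  57/132 106/134 106/134  92/133  35/138  27/135  58/132  56/132  52/131
168  56/131  68/132 104/133  50/136  35/137  84/133  57/132  57/132  54/131
170  63/131  56/131 103/133  34/137  10/132  48/132  55/132  56/131  92/132
172  94/128  51/131  42/137  34/136  61/133  47/131  57/132  57/131  56/132
174 101/127 117/128  48/134  33/137  50/131  48/132  58/131  58/131  55/133
176 106/128  81/127 106/128  20/133  39/131  54/130  56/132 103/133  55/133
178 103/127 102/127  79/127  46/130  38/131  53/130  53/131  98
[... 594 characters left out ...]
1
151 156/133 139/133 138/133  88/134  43/137  68/131  89/133  74/131  92/132
153 140/133 136/133 134/133 110/134  42/137  68/131  74/132  75/131 111/133
155 133/133 137/133 128/133 125/133  42/137  62/132  74/131 111/133  95/132
157 132/133 133/133 129/133 139/133  47/137  53/133  74/131 126/133  72/130
159 136/134 128/132 136/133 146/133  64/135  65/131  70/131  91/133  72/131
161 134/133 128/133 142/133 145/133 123/129 104/127  66/130  82/130  97/129
163 126/133 136/133 146/133 142/133 135/126 114/126 101/127 113/127 117/127
165 127/133 139/132 142/130 134/129 134/127 139/126 119/127 119/127 121/126
167 133/133 119/128 122/127 120/126 135/126 142/127 125/127 130/126 132/127
top []
side []
```

Handle lies where a flat pan would show it in both views, no stray nuts, top bin measured level at rim height ~0.172 m and centred within ~4 mm. Hand in.

```bash
python3 -c "
from rig import env, job_done
print(env.state()['time']); print(job_done())"
```

```text
78.15
the job is handed in; nothing more can be done
None
```

I handed the job in at 78 s, with no score returned: by my measurements all seven walnuts are in the lower bin, the empty bin sits turned half round on its ledges (centred to about 4 mm), and the pan lies flat; during tipping two nuts rolled over the far rim onto the worktop, so I picked those up and dropped them in by gripper.

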